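# Third hand for the pepper mill

## Robot

A 7-joint arm with a two-finger parallel gripper is mounted at the origin on a cart in front of the work surface, level with it; the furniture and walls round the work are solid. World frame = base frame: x ahead of the robot, y to its left, z up, the work surface at z = 0. Lengths are in m, angles in rad, forces in N, time in s.
With the tool pointing down it reaches from about 0.4 to 0.85 m from the base axis. Payload 4.5 kg.
Tool frame: the origin (TCP) lies between the finger pads; the fingertips stand 8 mm ahead of it and the grasp point (between the pads) lies 11 mm behind it (manip.tip_extent is the z of the fingertips in the tool frame, in m); z points along the fingers, y is the direction in which the jaws open and shut (so a half turn about z gives the same grasp; the last joint's range is limited). The gripper opens to 88 mm and grips with 3 to 60 N. Pads are 18 mm wide; open, the fingers measure 123 mm over their backs; the gripper's body (75 mm by 187 mm) begins 45 mm behind the grasp point.
Start: joints at [1.26, 0.689, -0.195, 1.565, 0.157, 0.902, -0.215], TCP at [0.211, -0.588, 0.247] pointing down, gripper open.
Joint ranges: [-3.01, 3.01], [-0.46, 2.08], [-1.47, 1.51], [0.13, 2.56], [-1, 4.14], [0.04, 2.09], [-2.66, 2.66]. Speed limits (rad/s): [2.57, 2.57, 3.14, 3.14, 3.14, 3.14, 3.14].

## Interface

Orientations are given as a unit quaternion [x, y, z, w].
In Python, from station import manip gives the robot as it stands.
- The arm moves only by the tool send_rows, never from a script. Its argument "targets" is a list of rows, each a list of 3 entries, a list of its own where there are three numbers: the turn, a rotation vector about the tool's x, y, z in degrees, then the shift along the tool's x, y, z in cm, then the finger opening in cm, from 0 to 8.81. In form: [[[wx, wy, wz], [dx, dy, dz], hand], ...]. A call has 1 to 12 rows; each row is the pose to reach, as a shift and turn from the pose commanded when the call began, along the tool's axes at that moment; what a row does not reach only later rows make up. A row lasts 1/12 s, in which the tool goes at most 41.7 mm and 7.16 degrees, less where a joint would pass 70% of its speed; a pose out of reach is approached as far as the arm can. A call with a gripper value outside its range is refused whole. The fingers move at their own pace and stop on an object; "newtons" is the grip in N (left out, the last holds). Time passes only in rows, so rows that repeat a pose let the fingers close. It gives the time, the measured TCP pose, the force and the opening at its end, in the units of the state.
- manip.state(): the state, without advancing time (a new reading comes with each control period).
- manip.get_image(name): name is "scene" or "top" or "wrist"; returns the picture (400x640x3 uint8, red, green, blue); there is no depth.
- manip.calibration(name): a dict with "intrinsics" (3x3 intrinsics, pixels), "pose" (4x4, takes a point from camera to world coordinates). Camera axes: x right, y down, z forward; pixel columns grow to the right and rows downward; lengths in m; the calibration is good to about 2 mm. A picture is of the moment at which its call begins: read the wrist's pose just before it. calibration takes no time and is no camera call; for the wrist camera it gives the pose at the moment of the call.
- manip.sign_off(): hands the job in, once; it reports no verdict.
The state is a dict: "time": time; "joint_positions": joint angles; "qvel": joint speeds; "effort": joint torques, N m; "eef_pos": TCP position; "tcp_rot": TCP orientation; "wrist_force": force on the tool from outside, world axes, zero at the start; "wrist_torque": the same for the moment, N m; "gripper_width": opening from 0.0 (shut) to 1.0 (fully open).
Only numpy, scipy, OpenCV 4.12 (cv2) and the standard library are available. Lean on these libraries where they do the work, as an engineer would, in place of code of your own. Each camera call takes 0.05 s, during which the arm holds its last target. There are 200 camera calls.

## Task

Lay the standing pepper mill on its side in the wooden cradle, bedded in both saddles with its steel knob towards the rubber buffer, then grip it round its narrow waist and push it along the saddles against the buffer with a steady 10 newtons, so that I can screw the grinder plate into its foot. Finish while still gripping and pressing it like that (do not let go), with your hand well clear of the foot end where my screwdriver goes. Never ram the buffer so hard that it bottoms out, and leave the plate, the screwdriver and the spice jar where they are.

Things in the scene. Friction and masses are not known exactly. Their poses are not given: they have to be found in the camera images.
- mill: pepper mill, dark turned wood, rigid, 171 mm tall, 0.2 to 0.38 kg; starts upright. Origin: centre of the foot's underside, z along its axis to the knob. Round; radius by height: foot ring 27.5 mm up to 12 mm, tapering to the waist, 18 to 20 mm at 60 to 95 mm (grip here, 38 mm across), collar 23.6 at 112 to 118, head 25.5 at its fullest at 135, 10 at 159, then the steel knob, 6.8
- knob_top (a point): centre of the flat end of the mill's steel knob, 171 mm from its foot
- cradle: light wooden cradle, fixed, 218 x 90 mm. Origin under the middle of its base board (board top 14 mm up), z up; x level along the mill's resting axis, from the buffer stop (-x end) to the open end (+x). Two V saddles hold the mill's axis at y = 0, z = 62 mm; pressed home with 10 N, its foot is at x = 95 mm, its knob end at x = -76 mm. Stop: x = -109 to -85 mm, 76 mm wide, 84 mm high
- foot_saddle: 90 degree V saddle for the mill's foot ring, at the open end: 76 mm wide, spanning x = 77 to 107 mm of the cradle's frame, top at z = 56 mm. Between the saddles fingers have room down to the board. Its origin is at x = 92 mm, z = 0 of the cradle's frame, same axes
- head_saddle: 90 degree V saddle for the fullest part of the mill's head, near the buffer: 76 mm wide, spanning x = -48 to -22 mm of the cradle's frame, top at z = 59 mm. Its origin is at x = -35 mm, z = 0 of the cradle's frame, same axes
- buffer (a joint): black rubber buffer on the stop, 25 mm across: how far it is pressed in (m). At 0 its face is at x = -71 mm, z = 62 mm of the cradle's frame; it springs at 2 N per mm, so 10 N is 5 mm, and bottoms out at 10 mm (20 N). The mill's rubbing on the saddles adds up to about 4 N to what the hand must push
- plate: steel grinder plate with its two screws, a ring 48 mm across with a cross bar, 8 mm high, lying on the worktop beside the cradle; origin at the centre of its underside. Leave it alone
- driver: screwdriver with a yellow handle, 165 mm long, 26 mm thick, lying on the worktop beside the cradle; origin under its middle, x from handle to tip. Leave it alone
- spice: spice jar with a brown cap, 41 mm across, 105 mm tall, standing farther back; origin at the centre of its underside. Leave it alone
There are look-alikes about, which are no part of the job. Of the things like the mill, leave any that is green; of the rest the larger one is meant.

How it is judged:
At the end, for the whole second after the job is handed in: the mill rests in the saddles (axis within 2.5 degrees, foot within 4 mm, knob within 5 mm in height), knob to the buffer, pressing it with 5 to 15 N; the fingers still hold it with over 2 N, 40 to 110 mm from its foot; all at rest (contact force between mill and buffer between 5 and 15 N and angle between the z axis of mill and the x axis of cradle, either way round below 0.045 rad and x of mill in the frame of cradle between 0.085 and 0.105 m and y of mill in the frame of cradle between -0.004 and 0.004 m and z of mill in the frame of cradle between 0.058 and 0.066 m and z of knob_top in the frame of cradle between 0.057 and 0.067 m and (contact force between mill and foot_saddle above 0.2 N or contact force between mill and head_saddle above 0.2 N) and contact force between the fingers and mill above 2 N and x of the grasp point in the frame of cradle between -0.015 and 0.055 m and linear speed of mill below 0.02 m/s); the arm keeps its last pose, push and grip.
It fails at once if the buffer is rammed: pressed with more than 21 N, past its bottoming out (contact force between mill and buffer above 21 N).
It fails at once if the grinder plate, the screwdriver or the spice jar is shifted by more than 25 mm (distance of any of plate, driver, spice from where it was at the start of the episode above 0.025 m).
It also fails if it takes over 61 s, if anything falls off the work surface, if the arm or the gripper's body presses on something with over 40 N, if the wrist force passes 120 N, or if a joint passes its speed limit or range.

## Working session

There is one attempt and no reset: what is moved stays moved. The work goes in short steps, Python scripts to look and compute and a tool call to move; the robot and the scene stay as the last step left them, time stands still between calls to the robot, and variables do not carry over. Pictures are saved under pics/ and viewed, on a budget of 13 in all, crops included, one or two more only if the job needs it, and the job is handed in when it is done.

Besides the shell and the picture viewer there is one more tool, called after "Call:" as a command line: name --argument value ..., lists and objects as JSON in quotes. send_rows: Moves the arm, as the interface text tells. Its arguments: {"type":"object","properties":{"targets":{"type":"array"},"newtons":{"type":"number"}},"required":["targets"]}

```bash
mkdir -p pics; ls
python3 - <<'E'
from station import manip
import cv2,numpy as np
for n in("scene","top"):
    cv2.imwrite(f"pics/{n}0.png",manip.get_image(n)[:,:,::-1])
    c=manip.calibration(n);print(n,np.round(c["intrinsics"],1).tolist(),np.round(c["pose"],4).tolist())
print(manip.state(),manip.tip_extent)
E
```

```text
pics
scene [[481.6, 0.0, 312.8], [0.0, 481.6, 195.0], [0.0, 0.0, 1.0]] [[-0.7618, -0.3489, 0.5458, -0.0122], [-0.6476, 0.3883, -0.6557, 0.6079], [0.0168, -0.8529, -0.5217, 0.6056], [0.0, 0.0, 0.0, 1.0]]
top [[471.6, 0.0, 314.2], [0.0, 471.6, 202.4], [0.0, 0.0, 1.0]] [[0.0085, -0.9834, 0.1814, 0.3612], [-0.9999, -0.0072, 0.0076, -0.0478], [-0.0062, -0.1815, -0.9834, 1.1194], [0.0, 0.0, 0.0, 1.0]]
{'time': 0.1, 'joint_positions': array([ 1.2598024 ,  0.68988192, -0.19453821,  1.56620876,  0.15730855,
        0.902491  , -0.21508438]), 'qvel': array([-4.33976259e-04, -3.32542078e-03,  8.45505328e-04, -2.78441586e-03,
        6.59216013e-04, -6.59449144e-04, -2.49099531e-05]), 'effort': array([-2.63219983e-03, -5.28495204e+01, -1.27194431e+00, -1.53834754e+01,
       -5.27228834e-02,  1.98090740e-03,  6.09800713e-05]), 'eef_pos': array([ 0.21103913, -0.58772338,  0.24601037]), 'tcp_rot': array([ 9.85166887e-01,  1.71597109e-01, -1.91389685e-04, -7.74962739e-04]), 'wrist_force': array([-0.56702671, -0.09389789, -0.34505463]), 'wrist_torque': array([ 0.00885419,  0.01807281, -0.00211807]), 'gripper_width': 1.0002809355616615} 0.008
```

View pics/scene0.png

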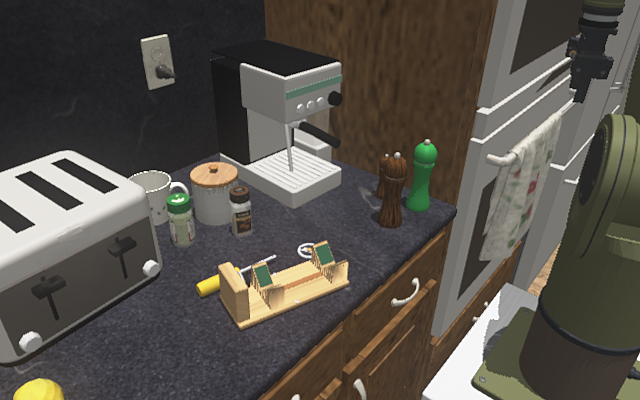

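View pics/top0.png

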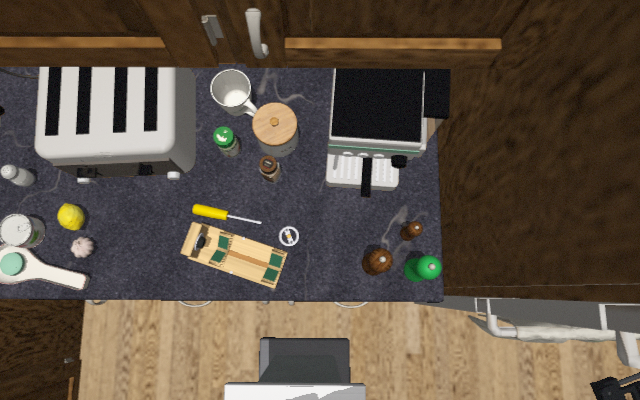

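The scene view shows two dark brown mills. The nearer one (scene 392,190 / top 378,262) is larger, and the one behind it (scene 385,175 / top 412,231) is smaller. There is also a green one (top 428,268), which I leave alone. The larger brown one fits the description. The cradle is at top (235,255), with its stop at the left end. I'll confirm with one enlarged composite.

Run:
```python
import cv2,numpy as np
s=cv2.imread("pics/scene0.png");t=cv2.imread("pics/top0.png")
r=lambda i,x,y,w,h,k:cv2.resize(i[y:y+h,x:x+w],None,fx=k,fy=k,interpolation=cv2.INTER_CUBIC)
a=np.hstack([r(s,365,130,80,60*2-20,4)[:300],]) 
A=r(s,360,130,100,100,3); B=r(t,350,210,100,100,3)
C=r(t,175,215,125,75,6)[:, :800]
top=np.hstack([A,B]); top=cv2.copyMakeBorder(top,0,0,0,150,cv2.BORDER_CONSTANT)
C=cv2.resize(C,(750,450))[:,:]
cv2.imwrite("pics/crop1.png",cv2.resize(np.vstack([top[:, :750],C]),(600,600)) if 0 else top)
cv2.imwrite("pics/crop2.png",C)
```

```text
(no output)
```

View pics/crop1.png

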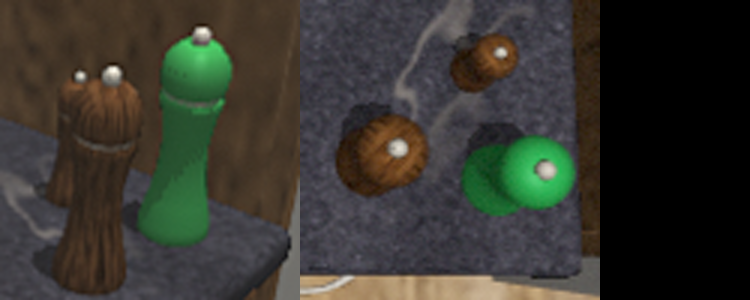

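View pics/crop2.png

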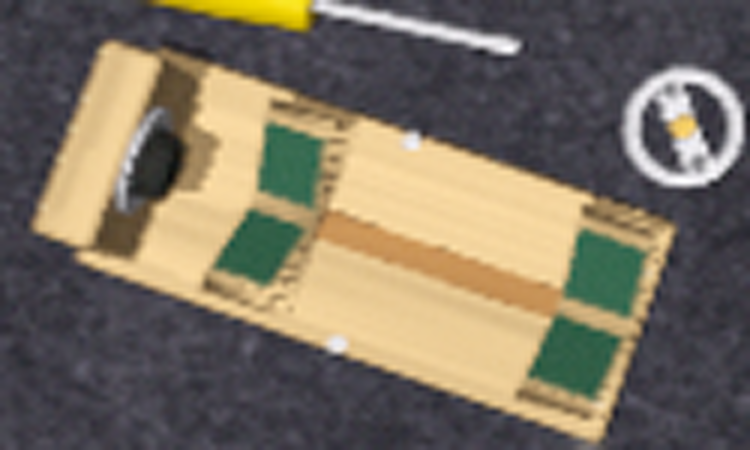

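The crops confirm it. The larger brown mill has its knob at scene (397.3,154.3) and top (382.7,259.3). Cradle corners are clear at top board (677,228),(600,440) and stop (108,40),(32,232) in crop pixels.

```bash
cat > h.py <<'E'
import numpy as np,cv2
from station import manip
from scipy.optimize import least_squares
from scipy.spatial.transform import Rotation as R
def proj(P,c):
    T=np.linalg.inv(c["pose"]);q=(T[:3,:3]@np.atleast_2d(P).T).T+T[:3,3]
    u=q@np.array(c["intrinsics"]).T;return u[:,:2]/u[:,2:]
def ray(px,c,z):
    d=c["pose"][:3,:3]@np.linalg.inv(c["intrinsics"])@np.array([*px,1]);o=c["pose"][:3,3]
    return o+d*(z-o[2])/d[2]
E
python3 - <<'E'
from h import *
s=manip.calibration("scene");t=manip.calibration("top")
k1=ray((397.3,154.3),s,.171);k2=ray((382.7,259.3),t,.171);print("knob",k1,k2)
print("foot front edge scene",ray((390,226.7),s,0))
obj=np.array([[109,45,14],[109,-45,14],[-109,38,84],[-85,38,84],[-109,-38,84],[-85,-38,84]])/1e3
px=np.array([[677,228],[600,440],[108,40],[160,52],[32,232],[90,250]])/6+[175,215]
f=lambda p:(proj(obj@R.from_euler('z',p[2]).as_matrix().T+[p[0],p[1],0],t)-px).ravel()
r=least_squares(f,[.4,.1,-1.8]);print("cradle",r.x,np.degrees(r.x[2]),r.fun.round(1))
p=r.x
# check in scene
img=cv2.imread("pics/scene0.png")
q=proj(obj@R.from_euler('z',p[2]).as_matrix().T+[p[0],p[1],0],s);print(q.round(0).tolist())
for n,px,z in(("small",(412+4.5,227),.12),("green",(350+245/3,210+170/3),.19),("plate",(175+683/6,215+127/6),0.),("spice",(269,160),.105),("drvtip",(261,222),.01),("drvend",(194,209),.013)):print(n,ray(px,t,z).round(3))
E
```

```text
knob [ 0.41745321 -0.17255844  0.171     ] [ 0.4215513  -0.17836545  0.171     ]
foot front edge scene [ 0.40970035 -0.16491121  0.        ]
cradle [ 0.43806794  0.13855423 -1.89087673] -108.33925647900314 [ 0.2 -0.9  0.1  0.8 -0.5 -0.7  0.9  0.7 -0.6 -0.2 -0.1  0.3]
[[323.0, 255.0], [350.0, 281.0], [216.0, 265.0], [230.0, 260.0], [235.0, 292.0], [249.0, 287.0]]
small [ 0.494 -0.259  0.12 ]
green [ 0.407 -0.271  0.19 ]
plate [0.485 0.021 0.   ]
spice [0.644 0.061 0.105]
drvtip [0.518 0.087 0.01 ]
drvend [0.547 0.247 0.013]
```

Run:
```python
from station import manip
print([a for a in dir(manip) if a[0]!='_'])
```

```text
['PlanningError', 'calibration', 'get_image', 'sign_off', 'state', 'tip_extent']
```

Call:
send_rows --targets '[[[0,0,0],[0,0,-4],8.8],[[0,0,0],[0,0,-6],8.8],[[0,5,0],[2,-5,-8],8.8],[[0,8,0],[4,-10,-8],8.8],[[0,12,0],[6,-14,-8],8.8],[[0,16,0],[8,-18,-8],8.8],[[0,20,0],[10,-22,-8],8.8]]'

```text
time: 0.68
eef_pos: [0.2268, -0.3814, 0.3267]
tcp_rot: [0.97, 0.169, 0.172, -0.03]
wrist_force: [0.1, 0.3, 0.0]
gripper_width: 1.001
```

```bash
cat > log.py <<'E'
from station import manip
import json
s=manip.state();s={k:(v.tolist() if hasattr(v,'tolist') else v) for k,v in s.items()}
open('log.jsonl','a').write(json.dumps(s)+'\n')
print({k:[round(x,3) for x in s[k]] for k in('joint_positions','eef_pos','tcp_rot','wrist_force')},s['time'],s['gripper_width'])
E
python3 log.py
```

```text
{'joint_positions': [1.516, 0.383, -0.479, 2.01, -0.256, 0.749, 0.031], 'eef_pos': [0.227, -0.381, 0.327], 'tcp_rot': [0.97, 0.169, 0.172, -0.03], 'wrist_force': [0.131, 0.301, 0.047]} 0.6833 1.000557879559542
```

Call:
send_rows --targets '[[[0,7,0],[1,0,-2],8.8],[[0,14,0],[2,0,-4],8.8],[[0,20,0],[2,0,-6],8.8],[[0,25,0],[2,0,-6],8.8],[[0,25,0],[2,0,-6],8.8]]'

```text
time: 1.1
eef_pos: [0.2217, -0.3858, 0.3879]
tcp_rot: [0.911, 0.154, 0.378, -0.066]
wrist_force: [-1.3, 0.2, -1.2]
gripper_width: 0.999
```

```bash
python3 log.py
```

```text
{'joint_positions': [1.909, 0.471, -0.684, 1.96, -0.625, 0.948, 0.448], 'eef_pos': [0.222, -0.386, 0.388], 'tcp_rot': [0.911, 0.154, 0.378, -0.066], 'wrist_force': [-1.32, 0.164, -1.233]} 1.1 0.999107820650006
```

Call:
send_rows --targets '[[[-7,0,0],[0,-3,0],8.8],[[-14,0,0],[0,-6,0],8.8],[[-20,0,0],[0,-9,0],8.8],[[-20,0,0],[0,-9,0],8.8]]'

```text
time: 1.43
eef_pos: [0.1998, -0.3047, 0.3861]
tcp_rot: [0.91, 0.097, 0.397, 0.073]
wrist_force: [0.8, -0.7, -0.9]
gripper_width: 0.999
```

```bash
python3 log.py
```

```text
{'joint_positions': [2.434, 0.372, -1.226, 2.38, -0.983, 0.507, 0.779], 'eef_pos': [0.2, -0.305, 0.386], 'tcp_rot': [0.91, 0.097, 0.397, 0.073], 'wrist_force': [0.799, -0.737, -0.889]} 1.4333 0.9986096005615784
```

```bash
cat > kin.py <<'E'
import numpy as np,json,itertools
from scipy.optimize import least_squares
from scipy.spatial.transform import Rotation as R
def fk(q,p,s):
    # p: o1,o7,h,a1,L1,a2,L2,a3,L3
    rz=lambda a:R.from_euler('z',a);ry=lambda a:R.from_euler('y',a)
    r=rz(s[0]*q[0]+p[0]);x=np.array([0,0,p[2]])
    r=r*ry(s[1]*q[1])*rz(s[2]*q[2]);x=x+r.apply([p[3],0,p[4]])
    r=r*ry(s[3]*q[3]);x=x+r.apply([p[5],0,0])
    r=r*rz(s[4]*q[4]);x=x+r.apply([0,0,p[6]])
    r=r*ry(s[5]*q[5]);x=x+r.apply([p[7],0,p[8]])
    return x,r*rz(s[6]*q[6]+p[1])
def data():
    D=[json.loads(l) for l in open('log.jsonl')]
    d0=dict(joint_positions=[1.2598024,.68988192,-.19453821,1.56620876,.15730855,.902491,-.21508438],eef_pos=[.21103913,-.58772338,.24601037],tcp_rot=[.985166887,.171597109,-.000191389685,-.000774962739])
    return [d0]+D
E
cat > fit.py <<'E'
from kin import *
D=data();res=[]
def f(p,s):
    e=[]
    for d in D:
        x,r=fk(d['joint_positions'],p,s);e+=[x-d['eef_pos'],.3*(R.from_quat(d['tcp_rot']).inv()*r).as_rotvec()]
    return np.concatenate(e)
for s in itertools.product([1,-1],repeat=7):
    if s[1]<0: continue
    best=None
    for o1 in(0,1.57,3.14,-1.57):
      for o7 in (0,1.57,3.14,-1.57):
        e=f([o1,o7,.3,0,.4,0,.4,0,.25],s)
        c=np.linalg.norm(e.reshape(-1,2,3)[:,1])
        if best is None or c<best[0]:best=(c,o1,o7)
    res.append((best,s))
res.sort()
out=[]
for b,s in res[:12]:
    r=least_squares(f,[b[1],b[2],.3,0,.4,0,.4,0,.25],args=(s,),x_scale=.1);out.append((r.cost,s,r.x,r.fun))
out.sort(key=lambda o:o[0])
for o in out[:3]:print(o[0],o[1],o[2].round(4).tolist())
print(out[0][3].reshape(-1,2,3).round(4).tolist())
json.dump([out[0][1],out[0][2].tolist()],open('kin.json','w'))
E
python3 fit.py
```

```text
0.000226625498536636 (-1, 1, -1, 1, -1, 1, -1) [-0.0414, 1.5365, 0.2335, -0.0346, 0.623, -0.0394, 0.3278, 0.0201, 0.3176]
0.025553405945304628 (1, 1, 1, 1, 1, 1, 1) [0.6069, -1.6336, 0.9577, 0.2985, -0.5562, 0.4607, -0.2342, 0.0166, -0.1512]
0.048810595968956344 (-1, 1, 1, 1, 1, 1, -1) [-2.1904, -1.0623, -0.9447, -0.448, 0.4181, -1.2632, -0.7065, 0.5796, 0.8265]
[[[0.005, -0.0002, -0.0009], [0.0, 0.0, 0.0021]], [[0.0061, 0.0113, -0.0019], [-0.0043, -0.0001, 0.0014]], [[-0.0021, -0.0027, 0.0049], [-0.0088, -0.0001, -0.0015]], [[-0.003, -0.0042, -0.0021], [-0.0087, -0.0027, -0.0019]]]
```

Call:
send_rows --targets '[[[0,0,0],[0,0,0],8.8],[[0,0,0],[0,0,0],8.8],[[0,0,0],[0,0,0],8.8],[[0,0,0],[0,0,0],8.8]]'

```text
time: 1.77
eef_pos: [0.2005, -0.3102, 0.388]
tcp_rot: [0.909, 0.096, 0.399, 0.074]
wrist_force: [0.6, -0.3, 0.2]
gripper_width: 1.002
```

```bash
sed -i '2,3d' log.jsonl; python3 log.py
```

```text
{'joint_positions': [2.425, 0.375, -1.213, 2.368, -0.982, 0.514, 0.78], 'eef_pos': [0.2, -0.31, 0.388], 'tcp_rot': [0.909, 0.096, 0.399, 0.074], 'wrist_force': [0.564, -0.343, 0.165]} 1.7667 1.0024552629252537
```

Call:
send_rows --targets '[[[0,-7,0],[3,3,0],8.8],[[0,-14,0],[6,6,0],8.8],[[0,-20,0],[9,6,0],8.8],[[0,-20,0],[9,6,0],8.8],[[0,-20,0],[9,6,0],8.8],[[0,-20,0],[9,6,0],8.8]]'

```text
time: 2.27
eef_pos: [0.2701, -0.3448, 0.4684]
tcp_rot: [0.964, 0.085, 0.234, 0.092]
wrist_force: [-15.1, 15.6, 17.3]
gripper_width: 0.997
```

```bash
sed -i '1d' log.jsonl;python3 log.py; sed -i 's/T0//;s/r=rz(s\[0\]\*q\[0\]+p\[0\]);x=np.array(\[0,0,p\[2\]\])/r=rz(s[0]*q[0]);x=r.apply([p[0],0,p[2]])/;s/q\[6\]+p\[1\]/q[6]+np.pi\/2+0*p[1]/' kin.py
cat > fit2.py <<'E'
from kin import *
D=data();s=(-1,1,-1,1,-1,1,-1)
def f(p):
    e=[]
    for d in D:
        x,r=fk(d['joint_positions'],p,s);e+=[x-d['eef_pos'],.3*(R.from_quat(d['tcp_rot']).inv()*r).as_rotvec()]
    return np.concatenate(e+[1e-3*np.array(p)])
r=least_squares(f,[0,0,.3,0,.5,0,.35,0,.3]);n=6*len(D)
print(r.x.round(4),(r.fun[:n].reshape(-1,2,3)*1e3).round(1).tolist())
json.dump([s,r.x.tolist()],open('kin.json','w'))
E
python3 fit2.py
```

```text
{'joint_positions': [1.922, 0.084, -0.941, 2.005, -0.388, 0.729, -0.154], 'eef_pos': [0.27, -0.345, 0.468], 'tcp_rot': [0.964, 0.085, 0.234, 0.092], 'wrist_force': [-15.076, 15.572, 17.251]} 2.2667 0.9972944974561005
[ 0.0768  0.      0.3735 -0.1459  0.5963 -0.0384  0.1797 -0.1233  0.5856] [[[15.4, 3.6, 10.9], [0.0, 0.0, -0.0]], [[-6.4, -5.2, 9.1], [0.0, 0.0, 0.0]], [[10.4, 6.4, -19.9], [0.0, 0.0, 0.0]]]
```

Call:
send_rows --targets '[[[0,0,0],[0,0,0],8.8],[[0,0,0],[0,0,0],8.8],[[0,0,0],[0,0,0],8.8]]'

```text
time: 2.52
eef_pos: [0.2701, -0.345, 0.4681]
tcp_rot: [0.964, 0.086, 0.236, 0.092]
wrist_force: [-10.9, 20.7, 24.7]
gripper_width: 0.997
```

```bash
python3 log.py; cat >> log.jsonl <<'E'
{"joint_positions": [1.516, 0.383, -0.479, 2.01, -0.256, 0.749, 0.031], "eef_pos": [0.2268, -0.3814, 0.3267], "tcp_rot": [0.97, 0.169, 0.172, -0.03]}
{"joint_positions": [1.909, 0.471, -0.684, 1.96, -0.625, 0.948, 0.448], "eef_pos": [0.2217, -0.3858, 0.3879], "tcp_rot": [0.911, 0.154, 0.378, -0.066]}
{"joint_positions": [2.434, 0.372, -1.226, 2.38, -0.983, 0.507, 0.779], "eef_pos": [0.1998, -0.3047, 0.3861], "tcp_rot": [0.91, 0.097, 0.397, 0.073]}
E
cat > fit3.py <<'E'
from kin import *
D=data();s=(-1,1,-1,1,-1,1,-1)
# linear in offsets: sum of R_i * v_i, 7 frames
A=[];b=[]
for d in D:
    q=np.array(d['joint_positions']);r=R.identity();row=[r.as_matrix()]
    for i,a in enumerate('zyzyzyz'):
        r=r*R.from_euler(a,s[i]*q[i]+(np.pi/2 if i==6 else 0))
        if i in(0,2,3,4,5,): row.append(r.as_matrix())
    print(((R.from_quat(d['tcp_rot']).inv()*r).as_rotvec()*1e3).round(1))
    A.append(np.hstack(row));b.append(d['eef_pos'])
A=np.vstack(A);b=np.concatenate(b)
lam=1e-3
v=np.linalg.lstsq(np.vstack([A,lam*np.eye(A.shape[1])]),np.r_[b,np.zeros(A.shape[1])],rcond=None)[0]
print(v.reshape(-1,3).round(4));print(((A@v-b)*1e3).reshape(-1,3).round(1))
E
python3 fit3.py
```

```text
{'joint_positions': [1.929, 0.086, -0.944, 2.007, -0.395, 0.727, -0.143], 'eef_pos': [0.27, -0.345, 0.468], 'tcp_rot': [0.964, 0.086, 0.236, 0.092], 'wrist_force': [-10.95, 20.726, 24.682]} 2.5167 0.9970122874990881
[ 0.  0. -0.]
[0. 0. 0.]
[0. 0. 0.]
[0. 0. 0.]
[-0.6 -0.2 -0.4]
[-0.1 -0.2 -0.4]
[ 0.1 -0.3  1.2]
[[ 2.600e-03 -1.200e-03  1.737e-01]
 [-2.000e-04 -2.010e-02  1.737e-01]
 [-1.600e-03 -1.470e-02  5.626e-01]
 [ 7.000e-04 -1.470e-02  1.723e-01]
 [ 7.000e-04  8.000e-04  1.723e-01]
 [-1.000e-03  8.000e-04  3.175e-01]]
[[-0.  0.  0.]
 [-0.  0.  0.]
 [ 0. -0. -0.]
 [ 0.  0. -0.]
 [-0. -0. -0.]
 [-0.  0. -0.]
 [ 0. -0.  0.]]
```

```bash
cat >> fit3.py <<'E'
np.save('v.npy',v)
E
python3 fit3.py >/dev/null
cat > ik.py <<'E'
from h import *
v=np.load('v.npy').reshape(-1,3);sg=(-1,1,-1,1,-1,1,-1)
lo=np.array([-3.01,-.46,-1.47,.13,-1,.04,-2.66]);hi=np.array([3.01,2.08,1.51,2.56,4.14,2.09,2.66])
def fk(q,full=False):
    r=np.eye(3);x=v[0].copy();k=1;P=[x]
    for i,a in enumerate('zyzyzyz'):
        t=sg[i]*q[i]+(np.pi/2 if i==6 else 0);c,s=np.cos(t),np.sin(t)
        r=r@(np.array([[c,-s,0],[s,c,0],[0,0,1]]) if a=='z' else np.array([[c,0,s],[0,1,0],[-s,0,c]]))
        if i in(0,2,3,4,5):x=x+r@v[k];k+=1;P.append(x)
    return (x,r,P) if full else (x,r)
def ik(x,Rm,q0,m=.08,w=.01):
    def f(q):
        a,r=fk(q);return np.r_[a-x,.3*R.from_matrix(Rm.T@r).as_rotvec(),w*.1*(q-q0)]
    s=least_squares(f,np.clip(q0,lo+m+1e-6,hi-m-1e-6),bounds=(lo+m,hi-m));e=f(s.x)
    return s.x,np.abs(e[:6]).max()
def toolR(z,y):
    z=z/np.linalg.norm(z);y=y-z*(y@z);y/=np.linalg.norm(y);return np.c_[np.cross(y,z),y,z]
def delta(x0,R0,x1,R1):
    return np.degrees(R.from_matrix(R0.T@R1).as_rotvec()).round(1),(100*R0.T@(x1-x0)).round(1)
def now():
    s=manip.state();return s['eef_pos'],R.from_quat(s['tcp_rot']).as_matrix(),s['joint_positions'],s
E
python3 - <<'E'
from ik import *
x,r,q,s=now();print(r.round(2),fk(q,True)[2]);print((r.T@np.array([-5,10,3])).round(1))
cv2.imwrite("pics/scene1.png",manip.get_image("scene")[:,:,::-1])
E
```

```text
[[ 0.87  0.12  0.47]
 [ 0.21 -0.97 -0.14]
 [ 0.44  0.22 -0.87]] [array([ 0.00264161, -0.00124872,  0.17366011]), array([-0.0161177 ,  0.0060164 ,  0.34732022]), array([-0.04623542, -0.0461682 ,  0.90689758]), array([ 0.03011939, -0.17792508,  0.82486642]), array([ 0.11966444, -0.30112774,  0.74421218]), array([ 0.27013248, -0.3449643 ,  0.46809932])]
[-1.  -9.6 -6.3]
```

View pics/scene1.png

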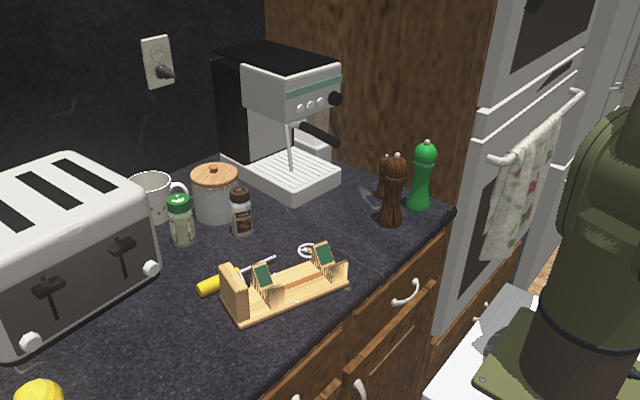

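```bash
cat > search.py <<'E'
from ik import *
mill=np.array([.419,-.176,0]);cr=np.array([.438,.1386,0]);psi=-1.8909
ex=np.array([np.cos(psi),np.sin(psi),0]);rng=np.random.default_rng(0)
Z=np.array([0,0,1.])
def pose_up(phi,th,sy,h):
    d=np.array([np.cos(phi),np.sin(phi),0]);z=np.cos(th)*d-np.sin(th)*Z
    return mill+h*Z,toolR(z,sy*np.cross(Z,d))
def pose_lay(th,sy,foot,h):
    d=-ex;z=-np.cos(th)*Z-np.sin(th)*d
    return cr+ex*(foot-h)+.062*Z,toolR(z,sy*np.cross(Z,d))
def solve(x,r,n=12,q0s=()):
    best=[]
    for q0 in list(q0s)+[rng.uniform(lo,hi) for _ in range(n)]:
        q,e=ik(x,r,q0,.06,.002)
        if e<.002:best.append(q)
    return best
if __name__=="__main__":
    q=now()[2]
    for th in (15,25,35):
        for sy in(1,-1):
            S=solve(*pose_lay(np.radians(th),sy,.1,.078));print('lay',th,sy,len(S),[s.round(2).tolist() for s in S[:3]])
    for th in(15,25,35):
        for ph in range(-90,100,30):
            for sy in(1,-1):
                S=solve(*pose_up(np.radians(ph),np.radians(th),sy,.078),n=8)
                if S:
                    P=[fk(s,True)[2] for s in S]
                    i=int(np.argmax([min(p[3][2],p[4][2]) for p in P]));print('up',th,ph,sy,len(S),S[i].round(2).tolist(),'wrist',P[i][4].round(2),'elb',P[i][2].round(2))
E
time python3 search.py
```

```text
lay 15 1 3 [[-0.61, 0.89, 0.17, 2.09, 0.14, 0.36, 2.19], [0.05, 1.08, -0.99, 2.05, 1.17, 1.1, 1.15], [0.13, 1.2, -1.21, 2.04, 1.23, 1.33, 1.08]]
lay 15 -1 5 [[-0.91, 1.04, 0.73, 2.11, -0.94, 0.53, 0.16], [0.18, 1.31, -1.39, 2.04, 1.28, 1.52, -2.11], [0.0, 1.04, -0.89, 2.05, 1.13, 1.01, -1.96]]
lay 25 1 9 [[-0.18, 1.01, -0.68, 1.95, 0.95, 1.04, 1.31], [-0.41, 0.94, -0.27, 1.97, 0.7, 0.77, 1.57], [-0.23, 0.99, -0.59, 1.95, 0.91, 0.98, 1.36]]
lay 25 -1 4 [[-0.28, 0.97, -0.5, 1.96, 0.86, 0.91, -1.73], [-0.2, 1.01, -0.65, 1.95, 0.94, 1.02, -1.82], [-0.58, 0.93, 0.02, 1.98, 0.44, 0.63, -1.3]]
lay 35 1 6 [[-0.13, 1.18, -0.92, 1.84, 1.01, 1.44, 1.21], [-0.33, 1.04, -0.53, 1.85, 0.82, 1.14, 1.41], [-0.1, 1.21, -0.99, 1.83, 1.03, 1.5, 1.18]]
lay 35 -1 9 [[-0.79, 1.03, 0.3, 1.88, 0.17, 0.75, -1.05], [-0.41, 1.02, -0.37, 1.85, 0.73, 1.04, -1.63], [-0.94, 1.1, 0.58, 1.89, -0.18, 0.73, -0.68]]
up 15 -90 1 6 [-0.97, 1.71, 0.96, 2.17, 0.06, 0.25, -0.63] wrist [0.42 0.13 0.16] elb [0.34 0.44 0.28]
up 15 -90 -1 4 [-0.71, 1.43, 0.46, 2.15, 1.11, 0.71, 1.43] wrist [0.42 0.13 0.16] elb [0.44 0.34 0.44]
u
[... 1702 characters left out ...]
 0.59]
up 35 30 1 3 [1.48, 1.41, -1.07, 2.42, 2.91, 0.41, 0.29] wrist [ 0.19 -0.31  0.26] elb [ 0.02 -0.56  0.42]
up 35 30 -1 4 [1.09, 1.18, -0.36, 2.44, 4.08, 0.81, 2.27] wrist [ 0.19 -0.31  0.26] elb [ 0.21 -0.48  0.56]
up 35 60 1 5 [1.15, 1.14, -0.49, 2.06, -0.94, 0.57, -1.88] wrist [ 0.29 -0.4   0.26] elb [ 0.18 -0.48  0.58]
up 35 60 -1 6 [1.15, 1.14, -0.49, 2.06, -0.94, 0.57, 1.26] wrist [ 0.29 -0.4   0.26] elb [ 0.18 -0.48  0.58]
up 35 90 1 1 [1.14, 1.24, -0.76, 1.72, -0.05, 0.95, -2.52] wrist [ 0.42 -0.44  0.26] elb [ 0.2  -0.5   0.52]
up 35 90 -1 2 [1.11, 1.22, -0.71, 1.72, -0.11, 0.95, 0.69] wrist [ 0.42 -0.44  0.26] elb [ 0.21 -0.49  0.53]
real	0m17.777s
user	0m18.290s
sys	0m0.072s
```

Call:
send_rows --targets '[[[0,0,0],[0,-3,-2],8.8],[[0,0,0],[-1,-6,-4],8.8],[[0,0,0],[-1,-10,-6],8.8],[[0,0,0],[-1,-10,-6],8.8]]'

```text
time: 2.9
eef_pos: [0.2178, -0.2379, 0.4927]
tcp_rot: [0.964, 0.083, 0.233, 0.092]
wrist_force: [0.5, 0.8, -0.5]
gripper_width: 0.997
```

```bash
cat > plan1.py <<'E'
from search import *
x,r,q,s=now();print(q.round(2))
for sy in(1,-1):
    for th in(25,):
        X,Rm=pose_up(np.radians(-90),np.radians(th),sy,.078)
        Xp=X-.12*Rm[:,2];Xa=Xp+[0,0.03,.2]
        S=solve(Xp,Rm,20);S.sort(key=lambda a:np.abs(a-q).max())
        qa,e=ik(Xa,Rm,S[0],.06,.002);qg,e2=ik(X,Rm,S[0],.06,.002)
        print(sy,'pre',S[0].round(2),'above',qa.round(2),e,'grasp',qg.round(2),e2)
        for t in np.linspace(0,1,7):
            a,b=fk(q+t*(qa-q));print(a.round(3),delta(x,r,a,b))
        a,b=fk(qa);print('above->pre',delta(a,b,Xp,Rm),'tot rot',np.linalg.norm(delta(x,r,a,b)[0]))
E
python3 plan1.py
```

```text
[ 2.11 -0.25 -0.75  2.14 -0.72  1.04  0.29]
1 pre [-0.11  1.23 -0.81  2.1   1.14  1.8  -1.94] above [-0.08  0.86 -0.97  2.03  0.92  1.96 -1.65] 6.644416161716293e-08 grasp [ 0.06  1.32 -0.71  2.18  1.37  1.76 -1.95] 3.308966733950314e-08
[ 0.218 -0.238  0.493] (array([0., 0., 0.]), array([ 0.,  0., -0.]))
[ 0.212 -0.14   0.449] (array([26.6, -6.2, -6.7]), array([ -0.5, -10.5,   2.2]))
[ 0.169 -0.098  0.421] (array([ 44.7, -23.6, -17.6]), array([ -4.5, -15.7,   2. ]))
[ 0.15  -0.115  0.404] (array([ 48.8, -46.7, -33. ]), array([ -7.4, -14.6,   2.9]))
[ 0.195 -0.15   0.387] (array([ 36.6, -66.8, -51.8]), array([ -4.8, -11. ,   7. ]))
[ 0.303 -0.138  0.363] (array([ 11.2, -74.7, -71.2]), array([  3.8, -11.4,  13.9]))
[ 0.419 -0.037  0.329] (array([-18.9, -64.8, -87.3]), array([ 14.6, -20.6,  20.9]))
above->pre (array([ 0.,  0., -0.]), array([16.9, -0. , 11.2])) tot rot 110.35189169198686
-1 pre [-0.14  1.21 -0.76  2.1   1.14  1.75  1.23] above [-0.11  0.83 -0.91  2.04  0.92  1.92  1.53] 6.335102997745423e-08 grasp [ 0.03  1.3  -0.66  2.18  1.37  1.71  1.19] 3.250819324840393e-08
[ 0.218 -0.238  0.493] (array([0., 0., 0.]), array([ 0.,  0., -0.]))
[ 0.212 -0.143  0.449] (array([ 27. ,   0.8, -36.3]), array([ -0.5, -10.2,   2.2]))
[ 0.172 -0.102  0.42 ] (array([ 52.9,   1.8, -73.6]), array([ -4.4, -15.3,   2.3]))
[ 0.154 -0.117  0.401] (array([  78.7,    1.6, -110.6]), array([ -7.2, -14.4,   3.4]))
[ 0.199 -0.15   0.384] (array([ 105.5,   -2.3, -145.6]), array([ -4.6, -11.1,   7.4]))
[ 0.303 -0.137  0.361] (array([-83.5,   9.4, 109.5]), array([  3.8, -11.6,  14.1]))
[ 0.419 -0.037  0.329] (array([-62.8,  18.3,  74.3]), array([ 14.6, -20.6,  20.9]))
above->pre (array([-0., -0., -0.]), array([-16.9,   0. ,  11.2])) tot rot 98.99100969279988
```

```bash
cat > wp.py <<'E'
from search import *
x,r,q,s=now()
a=np.radians(50);W=np.array([.38,-.03,.42]);Rw=toolR(np.array([0,0,-1.]),np.array([np.sin(a),-np.cos(a),0]))
print(r.round(2),delta(x,r,W,Rw))
for i in solve(W,Rw,10):print(i.round(2))
E
python3 wp.py
```

```text
[[ 0.88  0.12  0.47]
 [ 0.2  -0.97 -0.14]
 [ 0.43  0.22 -0.87]] (array([ 21.5, -20.4, -39.3]), array([ 15.3, -19.8,  11. ]))
[ 0.97  0.36 -1.39  1.9   0.38  1.2  -1.25]
[ 0.07  0.14 -0.14  1.94  0.02  1.07 -0.78]
[-0.83  0.19  0.97  1.97 -0.18  1.07 -0.47]
[ 0.57  0.19 -0.75  1.92  0.14  1.09 -0.93]
[ 0.97  0.37 -1.41  1.9   0.39  1.21 -1.27]
```

Call:
send_rows --targets '[[[3,-3,-5],[2,-2.5,1],8.8],[[6,-6,-10],[4,-5,2.5],8.8],[[8,-8,-14],[6,-8,4],8.8],[[11,-11,-19],[8,-11,5],8.8],[[14,-14,-24],[10,-13,7],8.8],[[17,-16,-29],[12,-16,8],8.8],[[19,-18,-34],[14,-18,10],8.8],[[21.5,-20.4,-39.3],[15.3,-19.8,11],8.8],[[21.5,-20.4,-39.3],[15.3,-19.8,11],8.8],[[21.5,-20.4,-39.3],[15.3,-19.8,11],8.8],[[21.5,-20.4,-39.3],[15.3,-19.8,11],8.8],[[21.5,-20.4,-39.3],[15.3,-19.8,11],8.8]]'

```text
time: 3.9
eef_pos: [0.3378, -0.0309, 0.4464]
tcp_rot: [0.907, 0.422, 0.017, 0.007]
wrist_force: [-0.7, 0.3, 0.1]
gripper_width: 1.001
```

```bash
python3 log.py; python3 plan1.py
```

```text
{'joint_positions': [2.104, -0.456, -1.47, 1.949, -0.504, 1.252, 0.102], 'eef_pos': [0.338, -0.031, 0.446], 'tcp_rot': [0.907, 0.422, 0.017, 0.007], 'wrist_force': [-0.741, 0.322, 0.093]} 3.9 1.000786340628107
[ 2.1  -0.46 -1.47  1.95 -0.5   1.25  0.1 ]
1 pre [-0.02  1.32 -0.99  2.09  1.14  1.99 -2.  ] above [-0.04  0.9  -1.06  2.03  0.91  2.03 -1.69] 7.650064204334228e-08 grasp [ 0.16  1.4  -0.89  2.18  1.38  1.96 -1.97] 3.563086903302093e-08
[ 0.338 -0.032  0.447] (array([0., 0., 0.]), array([-0. ,  0.1, -0. ]))
[ 0.249 -0.004  0.471] (array([10.5, -2. , -3.6]), array([-3.6, -8.4, -2.7]))
[ 0.189 -0.033  0.474] (array([ 19.1, -10.7,  -7.9]), array([ -9.7, -11.1,  -3.3]))
[ 0.184 -0.087  0.459] (array([ 22.2, -25. , -13.3]), array([-14.2,  -8.1,  -1.9]))
[ 0.236 -0.126  0.429] (array([ 17. , -41.6, -19.8]), array([-13.9,  -1.7,   1.4]))
[ 0.327 -0.116  0.385] (array([  2.1, -56. , -27.7]), array([-7.4,  4.5,  6.1]))
[ 0.419 -0.037  0.329] (array([-21. , -63. , -36.8]), array([ 4.5,  6.3, 12.1]))
above->pre (array([ 0.,  0., -0.]), array([16.9, -0. , 11.2])) tot rot 75.92259215806584
[... 163 characters left out ...]
.71  1.19] 3.250819324840393e-08
[ 0.338 -0.032  0.447] (array([0., 0., 0.]), array([-0. ,  0.1, -0. ]))
[ 0.253 -0.009  0.471] (array([  9.2,   0.3, -33.5]), array([-3.7, -7.8, -2.7]))
[ 0.198 -0.038  0.472] (array([ 20.5,  -0.4, -67.1]), array([ -9.5, -10.1,  -3. ]))
[ 0.195 -0.088  0.454] (array([  34.9,   -2.9, -100.3]), array([-13.5,  -7.2,  -1.2]))
[ 0.244 -0.123  0.422] (array([  53.7,   -8.3, -132.2]), array([-13.1,  -1.3,   2.1]))
[ 0.329 -0.112  0.379] (array([  79.3,  -18.8, -160. ]), array([-6.9,  4.4,  6.7]))
[ 0.419 -0.037  0.329] (array([-77.7,  25.9, 120. ]), array([ 4.5,  6.3, 12.1]))
above->pre (array([-0., -0., -0.]), array([-16.9,   0. ,  11.2])) tot rot 145.2862691378645
```

```bash
cat > sim.py <<'E'
from search import *
from scipy.optimize import lsq_linear
vl=np.array([2.57,2.57,3.14,3.14,3.14,3.14,3.14])*.7
def jac(q):
    x,r=fk(q);J=np.zeros((6,7));h=1e-5
    for i in range(7):
        d=q.copy();d[i]+=h;a,b=fk(d);J[:3,i]=(a-x)/h;J[3:,i]=R.from_matrix(b@r.T).as_rotvec()/h
    return J
def run(q,rows,base=None,sub=5,lam=1e-3,wr=.3):
    x0,r0=base or fk(q);x,r=x0,r0;out=[]
    for w in rows:
        X=x0+r0@(np.array(w[1])/100);T=r0@R.from_rotvec(np.radians(w[0])).as_matrix()
        for k in range(sub):
            dx=X-x;n=np.linalg.norm(dx);m=.0417/sub;dx=dx*min(1,m/max(n,1e-9))
            da=R.from_matrix(T@r.T).as_rotvec();n=np.linalg.norm(da);m=np.radians(7.16)/sub;da=da*min(1,m/max(n,1e-9))
            J=jac(q);W=np.r_[np.ones(3),wr*np.ones(3)]
            b=vl/12/sub
            A=np.vstack([W[:,None]*J,lam*np.eye(7)]);y=np.r_[W*np.r_[dx,da],np.zeros(7)]
            l=np.maximum(-b,lo-q);u=np.minimum(b,hi-q);l=np.minimum(l,-1e-9);u=np.maximum(u,1e-9)
            q=q+lsq_linear(A,y,(l,u)).x
            x,r=fk(q)
        out.append(q)
    return q,out
if __name__=="__main__":
    q=np.array([1.2598,.6899,-.1945,1.5662,.1573,.9025,-.2151])
    rows=[[[0,0,0],[0,0,-4]],[[0,0,0],[0,0,-6]],[[0,5,0],[2,-5,-8]],[[0,8,0],[4,-10,-8]],[[0,12,0],[6,-14,-8]],[[0,16,0],[8,-18,-8]],[[0,20,0],[10,-22,-8]]]
    q,_=run(q,rows);print(q.round(2),fk(q)[0].round(3),'meas [1.516, 0.383, -0.479, 2.01, -0.256, 0.749, 0.031]')
    q,_=run(q,[[[0,7,0],[1,0,-2]],[[0,14,0],[2,0,-4]],[[0,20,0],[2,0,-6]],[[0,25,0],[2,0,-6]],[[0,25,0],[2,0,-6]]]);print(q.round(2),'meas [1.909, 0.471, -0.684, 1.96, -0.625, 0.948, 0.448]')
    q=np.array([2.425,.375,-1.213,2.368,-.982,.514,.78])
E
python3 sim.py
```

```text
[ 1.51  0.39 -0.48  2.   -0.25  0.75  0.03] [ 0.226 -0.383  0.326] meas [1.516, 0.383, -0.479, 2.01, -0.256, 0.749, 0.031]
[ 1.9   0.47 -0.68  1.96 -0.63  0.95  0.45] meas [1.909, 0.471, -0.684, 1.96, -0.625, 0.948, 0.448]
```

```bash
nproc
cat > rs.py <<'E'
from sim import *
import multiprocessing as mp
Q=now()[2].copy();B=fk(Q)
def goto(q,x,r,n,sub=2):
    a,b=fk(q);w,s=delta(a,b,x,r)
    return run(q,[[w,s]]*n,sub=sub)
def one(seed):
    g=np.random.default_rng(seed);sy=g.choice([1,-1])
    W=np.array([g.uniform(.3,.65),g.uniform(-.1,.4),g.uniform(.3,.55)]);a=g.uniform(-1,2.5);t=g.uniform(-.4,.4,2)
    Rw=toolR(np.array([t[0],t[1],-1.]),np.array([np.sin(a),-np.cos(a),0]))
    X,Rm=pose_up(np.radians(-90),np.radians(25),sy,.078);Xp=X-.12*Rm[:,2];Xa=Xp+[0,.03,.2]
    q1,o1=goto(Q,W,Rw,20);q2,o2=goto(q1,Xa,Rm,24);q3,o3=goto(q2,Xp,Rm,8);q4,o4=goto(q3,X,Rm,8)
    x,r=fk(q4);e=np.linalg.norm(x-X)+.3*np.linalg.norm(R.from_matrix(Rm.T@r).as_rotvec())
    path=np.array([fk(a)[0] for a in o1+o2])
    m=np.min(np.minimum(q4-lo,hi-q4))
    return e-.05*min(m,.3)+max(0,.3-path[:,2].min()),e,m,sy,W.round(2).tolist(),round(float(a),2),t.round(2).tolist(),q1.round(2).tolist(),q4.round(2).tolist(),path[:,2].min(),path[:,1].min()
if __name__=="__main__":
    with mp.Pool() as p:res=p.map(one,range(200),chunksize=4)
    res.sort(key=lambda r:r[0])
    for r in res[:6]:print(r)
E
time timeout 500 python3 rs.py
```

```text
4
(np.float64(-0.014446172331687207), np.float64(0.0005538276683127923), np.float64(0.3703396601178306), np.int64(1), [0.31, -0.07, 0.55], 2.02, [0.04, 0.37], [1.7, 0.16, -1.47, 1.71, -0.2, 1.46, 0.68], [-0.09, 1.25, -0.46, 2.19, 1.36, 1.5, -1.93], np.float64(0.32893776424648524), np.float64(-0.0726354871518092))
(np.float64(0.4827345254594916), np.float64(0.48273451976701415), np.float64(-1.1384954923254753e-07), np.int64(-1), [0.31, -0.04, 0.42], 2.38, [-0.29, -0.14], [2.0, -0.46, -1.47, 2.02, -0.35, 1.18, 1.51], [1.82, -0.46, -1.47, 2.56, 0.9, 0.25, 2.66], np.float64(0.3901030614645886), np.float64(-0.0560014816548558))
(np.float64(0.4828760147863653), np.float64(0.48287601038815886), np.float64(-8.796412909184426e-08), np.int64(1), [0.31, 0.31, 0.5], 1.11, [-0.12, -0.33], [1.22, -0.46, -1.47, 1.66, -0.3, 1.57, -0.67], [1.85, -0.46, -1.47, 2.56, 0.86, 0.23, -0.4], np.float64(0.428723932012648), np.float64(-0.08157687799199154))
(np.float64(0.48288519710848976), np.float64(0.4828851917609389), np.float64(-1.0695101715363364e-07), np.int64(-1), [0.51, -0.1, 0.32], 2.37, [0.12, -0.19], [2.08, -0.46, -1.47, 2.05, -0.51, 0.94, 1.62], [1.82, -0.46, -1.47, 2.56, 0.9, 0.25, 2.66], np.float64(0.3845242019891515), np.float64(-0.08254704073238484))
(np.float64(0.4831615347631798), np.float64(0.48316152917686994), np.float64(-1.1172619746036005e-07), np.int64(-1), [0.33, 0.04, 0.46], 2.27, [-0.33, 0.1], [2.0, -0.46, -1.47, 1.9, -0.49, 1.45, 1.39], [1.81, -0.46, -1.47, 2.56, 0.89, 0.25, 2.66], np.float64(0.3896547918550254), np.float64(-0.0520666255160353))
(np.float64(0.48316776822582325), np.float64(0.4831677628642482), np.float64(-1.0723150145608429e-07), np.int64(-1), [0.55, 0.04, 0.32], 2.39, [0.05, 0.12], [1.99, -0.46, -1.47, 2.01, -0.72, 1.15, 1.6], [1.82, -0.46, -1.47, 2.56, 0.89, 0.25, 2.66], np.float64(0.38344055884001826), np.float64(-0.0519756530872804))
real	0m19.626s
user	1m12.283s
sys	0m0.126s
```

```bash
cat > p2.py <<'E'
from rs import *
a=2.02;W=np.array([.31,-.07,.55]);Rw=toolR(np.array([.04,.37,-1.]),np.array([np.sin(a),-np.cos(a),0]))
X,Rm=pose_up(np.radians(-90),np.radians(25),1,.078);Xp=X-.12*Rm[:,2];Xa=Xp+[0,.03,.2]
print(delta(*B,W,Rw))
q1,o1=goto(Q,W,Rw,20,5);print(fk(q1)[0],[o.round(2).tolist() for o in o1[8::3]]);print(delta(*fk(q1),Xa,Rm));q2,o2=goto(q1,Xa,Rm,24,5)
for o in o2[::3]:
    P=fk(o,True)[2];print(o.round(2),*[p.round(2) for p in P[2:]])
print(delta(*fk(q2),Xa,Rm))
E
python3 p2.py
```

```text
(array([  2.8,  21.1, -63.2]), array([ -4.5,   0.6, -10.4]))
[ 0.30997531 -0.07021619  0.54959464] [[1.71, 0.13, -1.45, 1.71, -0.22, 1.46, 0.66], [1.7, 0.15, -1.46, 1.71, -0.21, 1.47, 0.68], [1.7, 0.15, -1.46, 1.71, -0.21, 1.47, 0.68], [1.7, 0.15, -1.46, 1.71, -0.21, 1.47, 0.68]]
(array([ 19.9, -83.4,  18.2]), array([-8.3,  7.3, 22.3]))
[ 1.59  0.12 -1.43  1.79 -0.13  1.31  0.58] [-0.02 -0.08  0.9 ] [ 0.14 -0.12  0.86] [ 0.31 -0.14  0.82] [ 0.33 -0.06  0.51]
[ 1.14  0.11 -1.29  2.07  0.27  0.89  0.04] [ 0.01 -0.08  0.91] [ 0.16 -0.06  0.82] [ 0.3  -0.03  0.73] [ 0.36 -0.05  0.42]
[ 0.69  0.23 -1.09  2.17  0.7   0.85 -0.51] [ 0.09 -0.11  0.89] [ 0.21 -0.06  0.78] [0.32 0.01 0.67] [ 0.4  -0.06  0.37]
[ 0.25  0.44 -0.97  2.16  0.94  1.18 -1.03] [ 0.24 -0.09  0.85] [0.3  0.   0.73] [0.36 0.11 0.6 ] [ 0.42 -0.04  0.33]
[-0.08  0.6  -0.81  2.11  0.95  1.54 -1.35] [ 0.33 -0.01  0.81] [0.36 0.09 0.67] [0.39 0.2  0.54] [ 0.42 -0.04  0.33]
[-0.24  0.76 -0.67  2.04  0.91  1.76 -1.51] [0.39 0.06 0.75] [0.41 0.15 0.6 ] [0.42 0.25 0.46] [ 0.42 -0.04  0.33]
[-0.24  0.76 -0.67  2.04  0.91  1.76 -1.51] [0.39 0.06 0.75] [0.41 0.15 0.6 ] [0.42 0.25 0.46] [ 0.42 -0.04  0.33]
[-0.24  0.76 -0.67  2.04  0.91  1.76 -1.51] [0.39 0.06 0.75] [0.41 0.15 0.6 ] [0.42 0.25 0.46] [ 0.42 -0.04  0.33]
(array([ 0., -0.,  0.]), array([-0.1, -0. ,  0. ]))
```

Call:
send_rows --targets '[[[2.8,21.1,-63.2],[-4.5,0.6,-10.4],8.8],[[2.8,21.1,-63.2],[-4.5,0.6,-10.4],8.8],[[2.8,21.1,-63.2],[-4.5,0.6,-10.4],8.8],[[2.8,21.1,-63.2],[-4.5,0.6,-10.4],8.8],[[2.8,21.1,-63.2],[-4.5,0.6,-10.4],8.8],[[2.8,21.1,-63.2],[-4.5,0.6,-10.4],8.8],[[2.8,21.1,-63.2],[-4.5,0.6,-10.4],8.8],[[2.8,21.1,-63.2],[-4.5,0.6,-10.4],8.8],[[2.8,21.1,-63.2],[-4.5,0.6,-10.4],8.8],[[2.8,21.1,-63.2],[-4.5,0.6,-10.4],8.8],[[2.8,21.1,-63.2],[-4.5,0.6,-10.4],8.8],[[2.8,21.1,-63.2],[-4.5,0.6,-10.4],8.8]]'

```text
time: 4.9
eef_pos: [0.3099, -0.0692, 0.549]
tcp_rot: [0.536, 0.825, 0.158, -0.081]
wrist_force: [0.3, 0.1, 0.8]
gripper_width: 0.996
```

```bash
python3 log.py
cat > p3.py <<'E'
from rs import *
X,Rm=pose_up(np.radians(-90),np.radians(25),1,.078);Xp=X-.12*Rm[:,2];Xa=Xp+[0,.03,.2]
q1=Q;print(delta(*fk(q1),Xa,Rm));q2,o2=goto(q1,Xa,Rm,24,5)
for o in o2[::3]:
    P=fk(o,True)[2];print(o.round(2),P[-1].round(2))
E
python3 p3.py
```

```text
{'joint_positions': [1.668, 0.139, -1.416, 1.708, -0.218, 1.468, 0.698], 'eef_pos': [0.31, -0.069, 0.549], 'tcp_rot': [0.536, 0.825, 0.158, -0.081], 'wrist_force': [0.254, 0.051, 0.8]} 4.9 0.996365261845555
(array([ 19.8, -83.5,  18.1]), array([-8.3,  7.3, 22.1]))
[ 1.56  0.12 -1.4   1.79 -0.13  1.31  0.59] [ 0.33 -0.06  0.51]
[ 1.11  0.11 -1.26  2.07  0.26  0.88  0.04] [ 0.36 -0.05  0.42]
[ 0.66  0.24 -1.06  2.17  0.7   0.85 -0.51] [ 0.4  -0.06  0.36]
[ 0.22  0.43 -0.93  2.16  0.93  1.17 -1.02] [ 0.42 -0.04  0.33]
[-0.1   0.6  -0.78  2.11  0.95  1.53 -1.34] [ 0.42 -0.04  0.33]
[-0.25  0.75 -0.64  2.04  0.91  1.74 -1.5 ] [ 0.42 -0.04  0.33]
[-0.25  0.75 -0.64  2.04  0.91  1.74 -1.5 ] [ 0.42 -0.04  0.33]
[-0.25  0.75 -0.64  2.04  0.91  1.74 -1.5 ] [ 0.42 -0.04  0.33]
```

Call:
send_rows --targets '[[[19.8,-83.5,18.1],[-8.3,7.3,22.1],8.8],[[19.8,-83.5,18.1],[-8.3,7.3,22.1],8.8],[[19.8,-83.5,18.1],[-8.3,7.3,22.1],8.8],[[19.8,-83.5,18.1],[-8.3,7.3,22.1],8.8],[[19.8,-83.5,18.1],[-8.3,7.3,22.1],8.8],[[19.8,-83.5,18.1],[-8.3,7.3,22.1],8.8],[[19.8,-83.5,18.1],[-8.3,7.3,22.1],8.8],[[19.8,-83.5,18.1],[-8.3,7.3,22.1],8.8],[[19.8,-83.5,18.1],[-8.3,7.3,22.1],8.8],[[19.8,-83.5,18.1],[-8.3,7.3,22.1],8.8],[[19.8,-83.5,18.1],[-8.3,7.3,22.1],8.8],[[19.8,-83.5,18.1],[-8.3,7.3,22.1],8.8]]'

```text
time: 5.9
eef_pos: [0.419, -0.0355, 0.3311]
tcp_rot: [0.618, 0.693, -0.257, 0.269]
wrist_force: [0.1, -0.1, 0.2]
gripper_width: 0.998
```

```bash
python3 log.py; python3 p3.py|head -1
```

```text
{'joint_positions': [-0.014, 0.557, -0.797, 2.08, 0.906, 1.456, -1.229], 'eef_pos': [0.419, -0.035, 0.331], 'tcp_rot': [0.618, 0.693, -0.257, 0.269], 'wrist_force': [0.063, -0.095, 0.156]} 5.9 0.9975365086176942
(array([  4.1, -21.3,   4.6]), array([ 0.3, -0. , -0.2]))
```

Finish the turn, then measure the mill from the wrist camera.

Call:
send_rows --targets '[[[4.1,-21.3,4.6],[0.3,0,-0.2],8.8],[[4.1,-21.3,4.6],[0.3,0,-0.2],8.8],[[4.1,-21.3,4.6],[0.3,0,-0.2],8.8],[[4.1,-21.3,4.6],[0.3,0,-0.2],8.8],[[4.1,-21.3,4.6],[0.3,0,-0.2],8.8],[[4.1,-21.3,4.6],[0.3,0,-0.2],8.8]]'

```text
time: 6.4
eef_pos: [0.4181, -0.0331, 0.3299]
tcp_rot: [0.597, 0.599, -0.379, 0.376]
wrist_force: [0.2, -0.1, -0.1]
gripper_width: 0.998
```

```bash
python3 log.py
python3 - <<'E'
from h import *
c=manip.calibration("wrist");im=manip.get_image("wrist");cv2.imwrite("pics/w1.png",im[:,:,::-1])
np.savez("pics/w1.npz",K=c["intrinsics"],P=c["pose"])
print(np.round(c["intrinsics"],1).tolist(),np.round(c["pose"],3).tolist())
m=np.array([.419,-.176,0]);print(proj(np.array([m+[0,0,h] for h in(0,.08,.171)]),c))
E
```

```text
{'joint_positions': [-0.253, 0.746, -0.635, 2.045, 0.906, 1.728, -1.488], 'eef_pos': [0.418, -0.033, 0.33], 'tcp_rot': [0.597, 0.599, -0.379, 0.376], 'wrist_force': [0.195, -0.108, -0.057]} 6.4 0.9982925406316014
[[300.8, 0.0, 318.4], [0.0, 300.8, 203.0], [0.0, 0.0, 1.0]] [[1.0, 0.006, -0.001, 0.418], [-0.0, -0.146, -0.989, 0.124], [-0.007, 0.989, -0.146, 0.321], [0.0, 0.0, 0.0, 1.0]]
[[321.03135637 -36.79459865]
 [320.65243465  26.55560945]
 [320.1875625  104.27548302]]
```

View pics/w1.png

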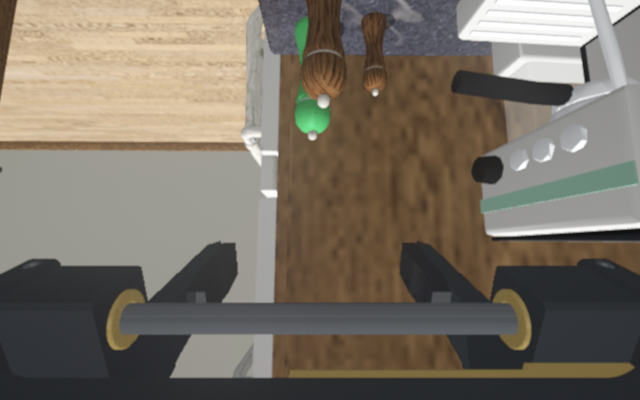

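```bash
sed -i 's/mill=np.array(.*,0\]);cr/mill=np.array([.4215,-.1755,0]);cr/' search.py
python3 - <<'E'
from rs import *
X,Rm=pose_up(np.radians(-90),np.radians(25),1,.078);Xp=X-.12*Rm[:,2]
print(delta(*B,Xp,Rm),delta(Xp,Rm,X,Rm))
q,o=goto(Q,Xp,Rm,8,5);print(q.round(2));q,o=goto(q,X,Rm,8,5);print(q.round(2),fk(q)[0],X)
E
```

```text
(array([-0.1, -0.5,  0.2]), array([16.8,  0.4, 11.1])) (array([0., 0., 0.]), array([-0., -0., 12.]))
[-0.27  1.14 -0.53  2.1   1.12  1.54 -1.83]
[-0.1   1.24 -0.43  2.18  1.36  1.48 -1.92] [ 0.42191027 -0.17538899  0.0775982 ] [ 0.4215 -0.1755  0.078 ]
```

Call:
send_rows --targets '[[[0,0,0],[4,0.1,2.7],8.8],[[0,-0.5,0],[8,0.2,5],8.8],[[0,-0.5,0],[12,0.3,8],8.8],[[0,-0.5,0],[16.8,0.4,11.1],8.8],[[0,-0.5,0],[16.8,0.4,11.1],8.8],[[0,-0.5,0],[16.8,0.4,11.1],8.8]]'

```text
time: 6.95
eef_pos: [0.4195, -0.0633, 0.1259]
tcp_rot: [0.594, 0.597, -0.385, 0.377]
wrist_force: [-0.2, -0.0, 0.7]
gripper_width: 1.0
```

```bash
python3 log.py
python3 - <<'E'
from rs import *
X,Rm=pose_up(np.radians(-90),np.radians(25),1,.078)
print(delta(*B,X,Rm))
c=manip.calibration("wrist");im=manip.get_image("wrist");cv2.imwrite("pics/w2.png",im[:,:,::-1])
print(proj(np.array([mill+[0,0,h] for h in(0,.04,.08,.171)]),c))
E
```

```text
{'joint_positions': [-0.265, 1.148, -0.525, 2.101, 1.115, 1.538, -1.826], 'eef_pos': [0.42, -0.063, 0.126], 'tcp_rot': [0.594, 0.597, -0.385, 0.377], 'wrist_force': [-0.192, -0.003, 0.679]} 6.95 0.9997666162905215
(array([-0.5,  0.2,  0.6]), array([-0.1,  0.3, 11.6]))
[[322.72074267 120.08422162]
 [322.20820905 161.59600985]
 [321.67522594 204.76407053]
 [320.37970271 309.69277087]]
```

View pics/w2.png

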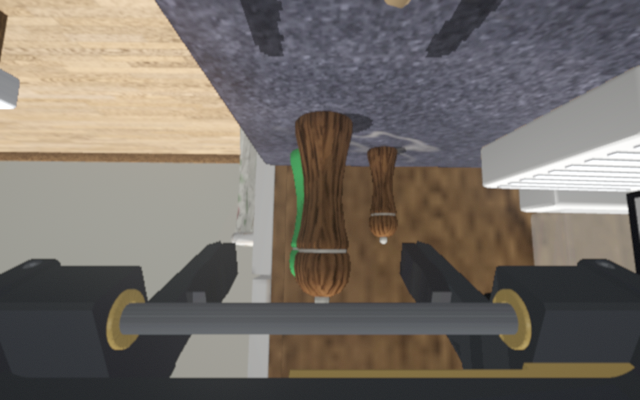

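Call:
send_rows --targets '[[[0,0,0],[0,0.2,2.5],8.8],[[0,0,0],[0,0.3,5],8.8],[[0,0,0],[0,0.3,7.5],8.8],[[0,0,0],[0,0.3,9.5],8.8],[[0,0,0],[0,0.3,11],8.8],[[0,0,0],[0,0.3,11.6],8.8],[[0,0,0],[0,0.3,11.6],8.8],[[0,0,0],[0,0.3,11.6],5.5],[[0,0,0],[0,0.3,11.6],4.6],[[0,0,0],[0,0.3,11.6],4.2]]' --newtons 25

```text
time: 7.83
eef_pos: [0.4246, -0.165, 0.0817]
tcp_rot: [0.594, 0.598, -0.381, 0.38]
wrist_force: [-0.8, 0.3, -0.0]
gripper_width: 0.798
```

Call:
send_rows --targets '[[[0,0,0],[0,0,0],3.5],[[0,0,0],[0,0,0],3.0],[[0,0,0],[0,0,0],2.5],[[0,0,0],[0,0,0],2.5],[[0,0,0],[0,0,0],2.5],[[0,0,0],[0,0,0],2.5]]' --newtons 25

```text
time: 8.33
eef_pos: [0.4237, -0.1663, 0.0811]
tcp_rot: [0.594, 0.598, -0.383, 0.379]
wrist_force: [-0.1, 0.3, 0.4]
gripper_width: 0.395
```

```bash
python3 log.py
```

```text
{'joint_positions': [-0.11, 1.234, -0.431, 2.178, 1.349, 1.476, -1.9], 'eef_pos': [0.424, -0.166, 0.081], 'tcp_rot': [0.594, 0.598, -0.383, 0.379], 'wrist_force': [-0.067, 0.254, 0.367]} 8.3333 0.3948410676081697
```

Call:
send_rows --targets '[[[0,0,0],[0,0,0],5.0],[[0,0,0],[0,0,0],6.0],[[0,0,0],[0,0,0],6.0],[[0,0,0],[0,0,0.5],6.0],[[0,0,0],[0,0,1.1],6.0],[[0,0,0],[0,0,1.1],6.0],[[0,0,0],[0,0,1.1],6.0]]' --newtons 25

```text
time: 8.92
eef_pos: [0.4235, -0.1769, 0.0764]
tcp_rot: [0.594, 0.597, -0.383, 0.379]
wrist_force: [0.2, 0.7, -0.3]
gripper_width: 0.682
```

```bash
python3 log.py
cat >> fit3.py <<'E'
print(np.abs(A@v-b).max())
E
python3 fit3.py|tail -20;python3 - <<'E'
from h import *
c=manip.calibration("wrist");im=manip.get_image("wrist");cv2.imwrite("pics/w3.png",im[:,:,::-1])
t=manip.get_image("top")[200:300,340:460];cv2.imwrite("pics/w3.png",np.hstack([im[:,120:520,::-1],cv2.resize(t,(400,333))[:,:,::-1].copy() if 0 else cv2.copyMakeBorder(cv2.resize(t,(400,333)),0,67,0,0,cv2.BORDER_CONSTANT)[:,:,::-1]]))
E
```

```text
{'joint_positions': [-0.094, 1.244, -0.42, 2.182, 1.373, 1.472, -1.905], 'eef_pos': [0.424, -0.177, 0.076], 'tcp_rot': [0.594, 0.597, -0.383, 0.379], 'wrist_force': [0.189, 0.671, -0.294]} 8.9167 0.6815552682093616
 [ 0.000e+00 -1.880e-02  1.735e-01]
 [-0.000e+00 -1.340e-02  5.633e-01]
 [-1.000e-04 -1.340e-02  1.724e-01]
 [ 1.000e-04 -2.000e-04  1.724e-01]
 [-1.000e-04 -2.000e-04  3.180e-01]]
[[ 0.  -0.   0.1]
 [-0.   0.   0. ]
 [-0.  -0.   0. ]
 [-0.  -0.   0. ]
 [ 0.1  0.1 -0.1]
 [-0.1 -0.  -0.2]
 [ 0.  -0.   0.1]
 [-0.  -0.  -0. ]
 [-0.   0.   0. ]
 [ 0.  -0.   0. ]
 [ 0.  -0.  -0. ]
 [-0.  -0.   0. ]
 [-0.  -0.   0. ]
 [-0.  -0.   0. ]]
0.00015577574426450802
```

View pics/w3.png

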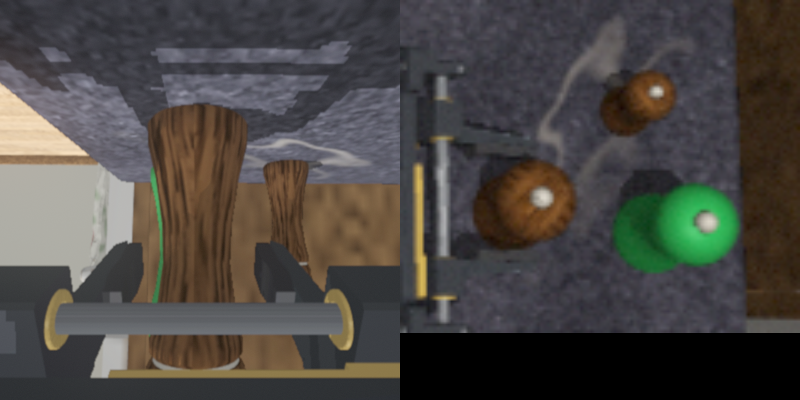

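Call:
send_rows --targets '[[[0,0,0],[0,0,0],5.0],[[0,0,0],[0,0,0],4.2],[[0,0,0],[0,0,0],3.5],[[0,0,0],[0,0,0],3.0],[[0,0,0],[0,0,0],2.5],[[0,0,0],[0,0,0],2.5],[[0,0,0],[0,0,0],2.5],[[0,0,0],[0,0,0],2.5]]' --newtons 35

```text
time: 9.68
eef_pos: [0.4239, -0.1762, 0.0766]
tcp_rot: [0.594, 0.598, -0.383, 0.379]
wrist_force: [0.3, 0.2, 0.6]
gripper_width: 0.422
```

```bash
python3 log.py
cat > p4.py <<'E'
from rs import *
import sys
# lay plan from current: mill axis point at TCP: height h on mill = TCP z
X0,R0,q,_=now();h=.0765;th=np.arcsin(-R0[2,2]);print('tilt',np.degrees(th))
def layp(foot,dz,th=th):
    x,r=pose_lay(th,1,foot,h);return x+[0,0,dz],r
L,RL=layp(.115,.09)   # above
lift=X0+[0,0.02,.2]
if __name__=="__main__":
    q1,o=goto(q,lift,R0,8,3);print('lift',delta(X0,R0,lift,R0),q1.round(2),fk(q1)[0]-lift)
    q2,o=goto(q1,L+[0,0,.06],RL,36,3);print('to L',delta(lift,R0,L+[0,0,.06],RL),fk(q2)[0]-L,np.degrees(R.from_matrix(RL.T@fk(q2)[1]).as_rotvec()))
    for a in o[::3]:
        x,r=fk(a);ax=r@R0.T@np.array([0,0,1.]);print(a.round(2),x.round(2),'foot',(x-h*ax).round(2),'knob',(x+(.171-h)*ax).round(2))
E
python3 p4.py
```

```text
{'joint_positions': [-0.095, 1.243, -0.421, 2.182, 1.372, 1.473, -1.905], 'eef_pos': [0.424, -0.176, 0.077], 'tcp_rot': [0.594, 0.598, -0.383, 0.379], 'wrist_force': [0.344, 0.218, 0.563]} 9.6833 0.4216183329083733
tilt 24.79150619786087
lift (array([0., 0., 0.]), array([-17.3,  -0.1, -10.2])) [-0.09  0.81 -0.52  2.21  1.14  1.55 -1.55] [ 3.00384023e-04  5.49406826e-05 -1.65151210e-04]
to L (array([ -57.3,   18.6, -155.4]), array([ 16.7,   0.3, -20.7])) [ 0.00031605 -0.00024908  0.05956575] [ 0.03585132 -0.00855048  0.02548584]
[-0.16  0.83 -0.56  2.21  1.11  1.56 -1.49] [ 0.42 -0.12  0.27] foot [ 0.42 -0.12  0.19] knob [ 0.43 -0.12  0.36]
[-0.33  0.89 -0.68  2.15  1.03  1.6  -1.27] [0.42 0.01 0.24] foot [0.4  0.   0.16] knob [0.46 0.01 0.32]
[-0.41  0.94 -0.8   2.05  1.03  1.63 -0.97] [0.43 0.1  0.21] foot [0.38 0.09 0.15] knob [0.48 0.11 0.29]
[-0.31  0.91 -0.92  2.11  1.09  1.58 -0.64] [0.43 0.1  0.21] foot [0.37 0.08 0.16] knob [0.49 0.12 0.27]
[-0.19  0.88 -1.05  2.14  1.11  1.53 -0.26] [0.43 0.1  0.21] foot [0.37 0.07 0.18] knob [0.5  0.14 0.26]
[-0.05  0.89 -1.17  2.12  1.09  1.5   0.17] [0.43 0.1  0.21] foot [0.37 0.06 0.19] knob [0.5  0.16 0.24]
[ 0.06  0.93 -1.28  2.06  1.04  1.52  0.61] [0.43 0.1  0.21] foot [0.38 0.04 0.2 ] knob [0.49 0.17 0.22]
[ 0.14  1.   -1.36  1.96  0.98  1.6   1.04] [0.43 0.1  0.21] foot [0.39 0.03 0.21] knob [0.47 0.19 0.21]
[ 0.15  1.04 -1.39  1.92  0.95  1.65  1.2 ] [0.43 0.1  0.21] foot [0.4  0.03 0.21] knob [0.46 0.19 0.21]
[ 0.15  1.04 -1.39  1.92  0.95  1.65  1.2 ] [0.43 0.1  0.21] foot [0.4  0.03 0.21] knob [0.46 0.19 0.21]
[ 0.15  1.04 -1.39  1.92  0.95  1.65  1.2 ] [0.43 0.1  0.21] foot [0.4  0.03 0.21] knob [0.46 0.19 0.21]
[ 0.15  1.04 -1.39  1.92  0.95  1.65  1.2 ] [0.43 0.1  0.21] foot [0.4  0.03 0.21] knob [0.46 0.19 0.21]
```

Call:
send_rows --targets '[[[0,0,0],[-1,0,-0.6],2.5],[[0,0,0],[-3,0,-1.8],2.5],[[0,0,0],[-6,0,-3.6],2.5],[[0,0,0],[-9,0,-5.3],2.5],[[0,0,0],[-12,0,-7.1],2.5],[[0,0,0],[-15,0,-8.9],2.5],[[0,0,0],[-17.3,-0.1,-10.2],2.5],[[0,0,0],[-17.3,-0.1,-10.2],2.5]]' --newtons 35

```text
time: 10.35
eef_pos: [0.4244, -0.1555, 0.2807]
tcp_rot: [0.595, 0.597, -0.38, 0.381]
wrist_force: [-0.2, -0.5, -3.8]
gripper_width: 0.419
```

```bash
python3 log.py
cat > p5.py <<'E'
from rs import *
h=.0765;th=np.radians(24.8)
def layp(foot,dz):
    x,r=pose_lay(th,1,foot,h);return x+[0,0,dz],r
if __name__=="__main__":
    X0,R0,q,_=now()
    H,RL=layp(.115,.15);L,_=layp(.115,.03)
    print('to H',delta(X0,R0,H,RL))
    q2,o=goto(q,H,RL,30,3);print(q2.round(2),fk(q2)[0]-H)
    q3,o=goto(q2,L,RL,8,3);print(q3.round(2),fk(q3)[0]-L)
    q3,o=goto(q3,layp(.095,0)[0],RL,8,3);print(q3.round(2),fk(q3)[0]-layp(.095,0)[0],[p.round(2) for p in fk(q3,True)[2]])
E
python3 p5.py
```

```text
{'joint_positions': [-0.09, 0.799, -0.516, 2.21, 1.138, 1.549, -1.546], 'eef_pos': [0.424, -0.156, 0.281], 'tcp_rot': [0.595, 0.597, -0.38, 0.381], 'wrist_force': [-0.168, -0.476, -3.781]} 10.35 0.4185820093083978
to H (array([ -57.2,   19.1, -155.7]), array([ 17.1,   0.2, -20.5]))
[ 0.15  1.04 -1.39  1.92  0.94  1.65  1.2 ] [-0.00026117  0.00032337 -0.00032395]
[ 0.1   1.22 -1.27  1.98  1.14  1.55  1.09] [-4.21360506e-04  1.10935218e-05 -2.44246856e-04]
[ 0.06  1.27 -1.24  1.94  1.18  1.54  1.08] [-0.00039306  0.0001783  -0.00049762] [array([ 0.  , -0.  ,  0.17]), array([-0.  , -0.02,  0.35]), array([ 0.54, -0.06,  0.5 ]), array([0.51, 0.09, 0.42]), array([0.47, 0.25, 0.35]), array([0.43, 0.12, 0.06])]
```

Call:
send_rows --targets '[[[-57.2,19.1,-155.7],[17.1,0.2,-20.5],2.5],[[-57.2,19.1,-155.7],[17.1,0.2,-20.5],2.5],[[-57.2,19.1,-155.7],[17.1,0.2,-20.5],2.5],[[-57.2,19.1,-155.7],[17.1,0.2,-20.5],2.5],[[-57.2,19.1,-155.7],[17.1,0.2,-20.5],2.5],[[-57.2,19.1,-155.7],[17.1,0.2,-20.5],2.5],[[-57.2,19.1,-155.7],[17.1,0.2,-20.5],2.5],[[-57.2,19.1,-155.7],[17.1,0.2,-20.5],2.5],[[-57.2,19.1,-155.7],[17.1,0.2,-20.5],2.5],[[-57.2,19.1,-155.7],[17.1,0.2,-20.5],2.5],[[-57.2,19.1,-155.7],[17.1,0.2,-20.5],2.5],[[-57.2,19.1,-155.7],[17.1,0.2,-20.5],2.5]]'

```text
time: 11.35
eef_pos: [0.4245, 0.1014, 0.2064]
tcp_rot: [-0.008, 0.934, -0.335, 0.125]
wrist_force: [-0.0, 0.1, -2.7]
gripper_width: 0.414
```

```bash
python3 log.py; python3 p5.py
```

```text
{'joint_positions': [-0.231, 0.896, -1.002, 2.137, 1.105, 1.539, -0.386], 'eef_pos': [0.425, 0.101, 0.206], 'tcp_rot': [-0.008, 0.934, -0.335, 0.125], 'wrist_force': [-0.016, 0.123, -2.728]} 11.35 0.41415067663603317
to H (array([-27.4,   8.8, -74.9]), array([-0.3, -0.3, -0.4]))
[ 0.15  1.04 -1.39  1.91  0.95  1.65  1.2 ] [ 3.56814432e-04 -1.71555825e-04  9.27864636e-06]
[ 0.1   1.22 -1.27  1.98  1.13  1.55  1.09] [-5.56829501e-04 -1.89543436e-04  8.77837791e-05]
[ 0.06  1.27 -1.24  1.94  1.18  1.54  1.08] [-4.92346413e-04 -2.31667581e-05 -1.58530536e-04] [array([ 0.  , -0.  ,  0.17]), array([-0.  , -0.02,  0.35]), array([ 0.54, -0.06,  0.5 ]), array([0.51, 0.09, 0.42]), array([0.47, 0.25, 0.35]), array([0.43, 0.12, 0.06])]
```

Call:
send_rows --targets '[[[-27.4,8.8,-74.9],[-0.3,-0.3,-0.4],2.5],[[-27.4,8.8,-74.9],[-0.3,-0.3,-0.4],2.5],[[-27.4,8.8,-74.9],[-0.3,-0.3,-0.4],2.5],[[-27.4,8.8,-74.9],[-0.3,-0.3,-0.4],2.5],[[-27.4,8.8,-74.9],[-0.3,-0.3,-0.4],2.5],[[-27.4,8.8,-74.9],[-0.3,-0.3,-0.4],2.5],[[-27.4,8.8,-74.9],[-0.3,-0.3,-0.4],2.5],[[-27.4,8.8,-74.9],[-0.3,-0.3,-0.4],2.5],[[-27.4,8.8,-74.9],[-0.3,-0.3,-0.4],2.5],[[-27.4,8.8,-74.9],[-0.3,-0.3,-0.4],2.5],[[-27.4,8.8,-74.9],[-0.3,-0.3,-0.4],2.5],[[-27.4,8.8,-74.9],[-0.3,-0.3,-0.4],2.5]]'

```text
time: 12.35
eef_pos: [0.4271, 0.1009, 0.2112]
tcp_rot: [-0.57, 0.793, -0.126, -0.174]
wrist_force: [-0.0, -0.4, -4.0]
gripper_width: 0.419
```

```bash
python3 log.py; python3 p5.py
python3 - <<'E'
from h import *
s=manip.get_image("scene");t=manip.get_image("top")
np.save("pics/t2.npy",t)
A=cv2.resize(t[190:310,150:320],(510,360));B=cv2.resize(s[130:340,180:400],(290,277))
cv2.imwrite("pics/v2.png",np.hstack([A,cv2.copyMakeBorder(B,0,83,0,0,cv2.BORDER_CONSTANT)])[:,:,::-1])
E
```

```text
{'joint_positions': [0.149, 1.031, -1.375, 1.913, 0.944, 1.64, 1.209], 'eef_pos': [0.427, 0.101, 0.211], 'tcp_rot': [-0.57, 0.793, -0.126, -0.174], 'wrist_force': [-0.014, -0.353, -3.977]} 12.35 0.4185815726317733
to H (array([ 0.1, -0. , -0.3]), array([-0. ,  0.1, -0.1]))
[ 0.15  1.03 -1.38  1.91  0.94  1.64  1.21] [ 0.0003492  -0.00043682  0.00018938]
[ 0.1   1.21 -1.26  1.98  1.13  1.54  1.09] [-0.00035443  0.00038051 -0.00015112]
[ 0.06  1.27 -1.23  1.94  1.17  1.53  1.08] [-5.75580291e-04 -3.27504897e-04  1.40754243e-05] [array([ 0.  , -0.  ,  0.17]), array([-0.  , -0.02,  0.35]), array([ 0.54, -0.06,  0.5 ]), array([0.51, 0.09, 0.42]), array([0.47, 0.25, 0.35]), array([0.43, 0.12, 0.06])]
```

View pics/v2.png

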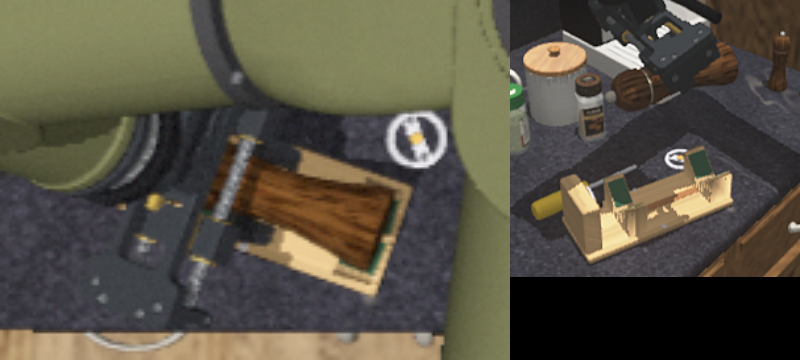

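Run:
```python
from p5 import *
s=manip.calibration("scene");t=manip.calibration("top")
x,r,q,_=now();z=np.array([0,0,1.]);X,R0=pose_up(np.radians(-90),th,1,h)
ax=r@R0.T@z;print('axis',ax.round(3),'want',(-ex).round(3))
k=x+(.171-h)*ax;f=x-h*ax
print('knob scene',proj(k,s),'meas 255.9 204.4 | foot top',proj(f,t),'meas 278.7 266')
# enlarged scene crop of cradle with overlay of model
im=cv2.resize(manip.get_image("scene")[215:335,205:365],(800,600),interpolation=cv2.INTER_CUBIC)[:,:,::-1].copy()
def W(p):return np.array(p)/1e3@np.c_[ex,np.cross(z,ex),z].T+cr
for a in([-109,-38,84],[-109,38,84],[-85,-38,84],[-85,38,84],[109,-45,14],[109,45,14],[-109,-45,14],[77,-38,56],[77,38,56],[107,-38,56],[107,38,56],[-48,38,59],[-22,38,59],[-48,-38,59],[-22,-38,59],[109,-45,0],[-109,-45,0]):
    u=(proj(W(a),s)[0]-[205,215])*5;cv2.circle(im,tuple(int(i) for i in u),4,(0,0,255),1)
cv2.imwrite("pics/ov.png",im)
```

```text
axis [0.322 0.947 0.   ] want [ 0.315  0.949 -0.   ]
knob scene [[251.20523455 201.86604233]] meas 255.9 204.4 | foot top [[277.17278269 267.36929566]] meas 278.7 266
```

View pics/ov.png

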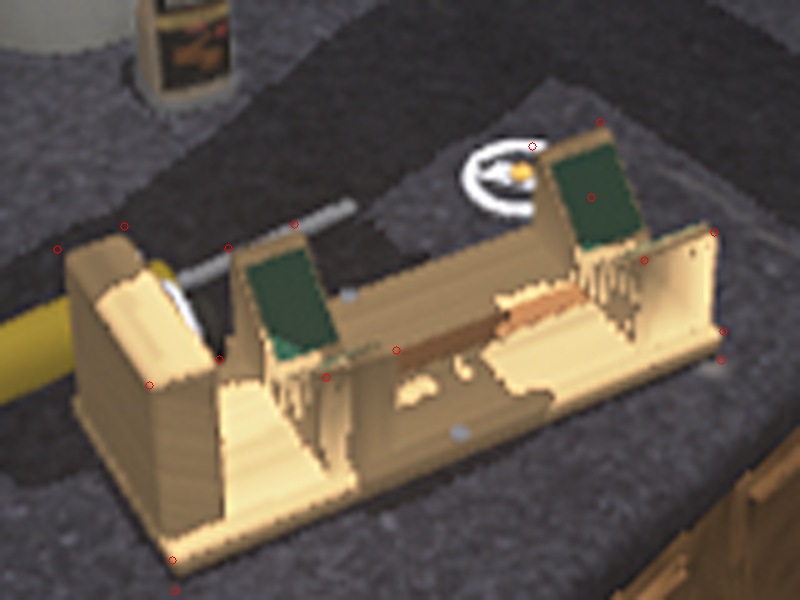

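Run:
```python
from p5 import *
x,r,q,_=now();L,RL=layp(.106,.012);print(delta(x,r,L,RL))
print('axes in tool (cm per cm): down',(RL.T@[0,0,-1]).round(3),'to buffer',(RL.T@-ex).round(3))
```

```text
(array([-0.1,  0. , -0.5]), array([-6.6,  0.2, 12.1]))
axes in tool (cm per cm): down [-0.419  0.     0.908] to buffer [-0.908  0.    -0.419]
```

Call:
send_rows --targets '[[[0,0,-0.5],[-1.5,0,2.8],2.5],[[0,0,-0.5],[-3,0.1,5.5],2.5],[[0,0,-0.5],[-4.5,0.1,8.2],2.5],[[0,0,-0.5],[-5.8,0.2,10.6],2.5],[[0,0,-0.5],[-6.6,0.2,12.1],2.5],[[0,0,-0.5],[-6.6,0.2,12.1],2.5],[[0,0,-0.5],[-6.6,0.2,12.1],2.5]]'

```text
time: 13.08
eef_pos: [0.4282, 0.1113, 0.075]
tcp_rot: [-0.573, 0.791, -0.127, -0.173]
wrist_force: [-0.2, -0.0, -2.1]
gripper_width: 0.414
```

Call:
send_rows --targets '[[[0,0,0],[-0.1,0,0.2],2.5],[[0,0,0],[-0.2,0,0.4],2.5],[[0,0,0],[-0.3,0,0.6],2.5],[[0,0,0],[-0.3,0,0.6],2.5]]'

```text
time: 13.42
eef_pos: [0.4292, 0.1115, 0.0688]
tcp_rot: [-0.572, 0.792, -0.127, -0.172]
wrist_force: [-0.3, -0.3, -4.1]
gripper_width: 0.417
```

```bash
python3 log.py
python3 - <<'E'
from h import *
s=manip.get_image("scene");t=manip.get_image("top")
A=cv2.resize(t[210:300,170:300],(400,277),interpolation=cv2.INTER_CUBIC);B=cv2.resize(s[215:335,205:365],(400,300),interpolation=cv2.INTER_CUBIC)
cv2.imwrite("pics/v3.png",np.hstack([cv2.copyMakeBorder(A,0,23,0,0,cv2.BORDER_CONSTANT),B])[:,:,::-1])
E
```

```text
{'joint_positions': [0.076, 1.253, -1.235, 1.965, 1.171, 1.526, 1.078], 'eef_pos': [0.429, 0.112, 0.069], 'tcp_rot': [-0.572, 0.792, -0.127, -0.172], 'wrist_force': [-0.321, -0.339, -4.095]} 13.4167 0.4170351986396571
```

View pics/v3.png

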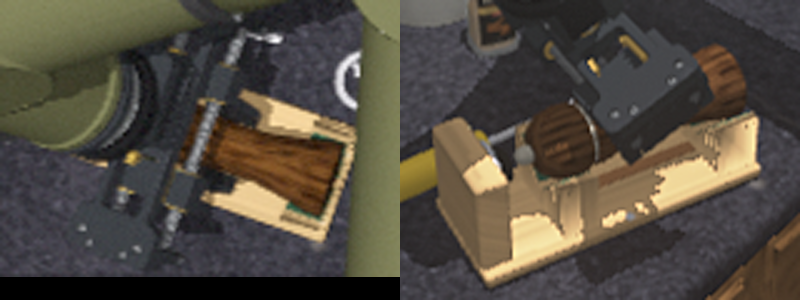

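Call:
send_rows --targets '[[[0,0,0],[-0.1,0,0.2],2.5],[[0,0,0],[-0.2,0,0.4],2.5],[[0,0,0],[-0.25,0,0.5],2.5],[[0,0,0],[-0.25,0,0.5],2.5],[[0,0,0],[-0.25,0,0.5],2.5]]'

```text
time: 13.93
eef_pos: [0.4299, 0.1117, 0.0655]
tcp_rot: [-0.572, 0.792, -0.128, -0.172]
wrist_force: [1.8, 0.2, 18.0]
gripper_width: 0.415
```

Call:
send_rows --targets '[[[0,0,0],[-0.05,0,0.1],2.5],[[0,0,0],[-0.1,0,0.2],2.5],[[0,0,0],[-0.1,0,0.2],2.5],[[0,0,0],[-0.1,0,0.2],2.5]]'

```text
time: 14.27
eef_pos: [0.4301, 0.1117, 0.0651]
tcp_rot: [-0.572, 0.792, -0.129, -0.172]
wrist_force: [0.8, -1.2, 29.4]
gripper_width: 0.419
```

Call:
send_rows --targets '[[[0,0,0],[0.1,0,-0.2],2.5],[[0,0,0],[0.15,0,-0.35],2.5],[[0,0,0],[0.15,0,-0.35],2.5],[[0,0,0],[0.15,0,-0.35],4.0],[[0,0,0],[0.15,0,-0.35],4.6],[[0,0,0],[0.15,0,-0.35],5.0],[[0,0,0],[0.15,0,-0.35],5.0],[[0,0,0],[0.15,0,-0.35],5.0],[[0,0,0],[0.15,0,-0.35],5.0],[[0,0,0],[0.15,0,-0.35],5.0]]' --newtons 15

```text
time: 15.1
eef_pos: [0.4289, 0.1119, 0.0642]
tcp_rot: [-0.572, 0.792, -0.126, -0.173]
wrist_force: [-0.5, 0.8, 0.0]
gripper_width: 0.568
```

```bash
python3 log.py
python3 - <<'E'
from p5 import *
x,r,q,_=now();L,RL=layp(.106,0);print('grasp TCP cradle',(np.c_[ex,np.cross([0,0,1],ex),[0,0,1]].T@(x-cr)).round(4),'delta to axis',delta(x,r,L,RL))
c=manip.calibration("wrist");w=manip.get_image("wrist");s=manip.get_image("scene")
B=cv2.resize(s[215:335,205:365],(400,300),interpolation=cv2.INTER_CUBIC);A=cv2.resize(w,(400,250))
cv2.imwrite("pics/v4.png",np.hstack([cv2.copyMakeBorder(A,0,50,0,0,cv2.BORDER_CONSTANT),B])[:,:,::-1])
E
```

```text
{'joint_positions': [0.074, 1.26, -1.23, 1.965, 1.177, 1.524, 1.075], 'eef_pos': [0.429, 0.112, 0.064], 'tcp_rot': [-0.572, 0.792, -0.126, -0.173], 'wrist_force': [-0.543, 0.815, 0.028]} 15.1 0.5684179445125418
grasp TCP cradle [ 0.0282 -0.0002  0.0642] delta to axis (array([-0.2,  0.1,  0. ]), array([ 0. , -0. ,  0.3]))
```

View pics/v4.png

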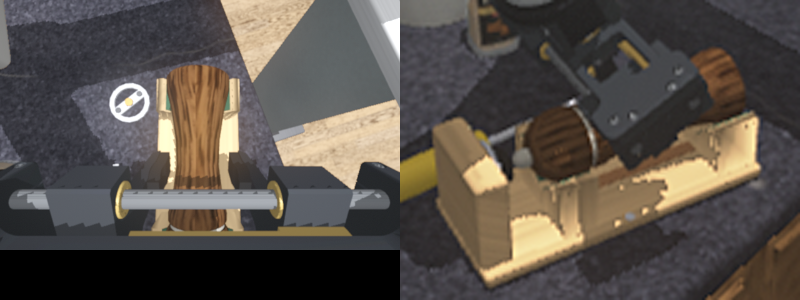

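Call:
send_rows --targets '[[[0,0,0],[0,0,0.15],4.5],[[0,0,0],[0,0,0.15],4.0],[[0,0,0],[0,0,0.15],3.5],[[0,0,0],[0,0,0.15],3.0],[[0,0,0],[0,0,0.15],2.5],[[0,0,0],[0,0,0.15],2.5],[[0,0,0],[0,0,0.15],2.5],[[0,0,0],[0,0,0.15],2.5]]' --newtons 45

```text
time: 15.87
eef_pos: [0.4296, 0.1109, 0.063]
tcp_rot: [-0.572, 0.792, -0.127, -0.172]
wrist_force: [5.4, -2.3, -0.8]
gripper_width: 0.418
```

```bash
cat > f.py <<'E'
from p5 import *
s=manip.state();M=np.c_[ex,np.cross([0,0,1],ex),[0,0,1]]
print('t',s['time'],'F cradle',(M.T@s['wrist_force']).round(2),'TCP cradle mm',(1e3*M.T@(s['eef_pos']-cr)).round(2),'w',round(s['gripper_width']*88.1,1))
E
python3 f.py
```

```text
t 15.8667 F cradle [ 0.46  5.87 -0.81] TCP cradle mm [28.91  0.77 62.99] w 36.8
```

Call:
send_rows --targets '[[[0,0,0],[0,-0.1,0],2.5],[[0,0,0],[-0.09,-0.1,-0.04],2.5],[[0,0,0],[-0.18,-0.1,-0.08],2.5],[[0,0,0],[-0.27,-0.1,-0.13],2.5],[[0,0,0],[-0.27,-0.1,-0.13],2.5]]'

```text
time: 16.28
eef_pos: [0.4307, 0.1139, 0.0631]
tcp_rot: [-0.572, 0.792, -0.127, -0.173]
wrist_force: [1.3, -2.0, -0.2]
gripper_width: 0.414
```

```bash
python3 f.py
```

```text
t 16.2833 F cradle [ 1.43  1.9  -0.22] TCP cradle mm [25.75  0.8  63.07] w 36.5
```

Call:
send_rows --targets '[[[0,0,0],[-0.09,0,-0.04],2.5],[[0,0,0],[-0.18,0,-0.08],2.5],[[0,0,0],[-0.18,0,-0.08],2.5]]'

```text
time: 16.53
eef_pos: [0.4313, 0.1158, 0.063]
tcp_rot: [-0.572, 0.792, -0.127, -0.173]
wrist_force: [1.0, -3.2, -0.1]
gripper_width: 0.419
```

```bash
python3 f.py
```

```text
t 16.5333 F cradle [ 2.72  1.96 -0.1 ] TCP cradle mm [23.76  0.83 63.03] w 37.0
```

Friction is about 1.5 to 2.5 N. I'll keep going in 1 mm steps.

Call:
send_rows --targets '[[[0,0,0],[-0.09,0,-0.04],2.5],[[0,0,0],[-0.09,0,-0.04],2.5],[[0,0,0],[-0.09,0,-0.04],2.5]]'

```text
time: 16.78
eef_pos: [0.4315, 0.1163, 0.063]
tcp_rot: [-0.572, 0.792, -0.127, -0.173]
wrist_force: [0.6, -3.7, -0.4]
gripper_width: 0.415
```

```bash
python3 f.py
```

```text
t 16.7833 F cradle [ 3.36  1.7  -0.41] TCP cradle mm [23.23  0.85 63.02] w 36.6
```

Call:
send_rows --targets '[[[0,0,0],[-0.09,0,-0.04],2.5],[[0,0,0],[-0.09,0,-0.04],2.5],[[0,0,0],[-0.09,0,-0.04],2.5]]'

```text
time: 17.03
eef_pos: [0.4317, 0.1169, 0.063]
tcp_rot: [-0.572, 0.791, -0.127, -0.173]
wrist_force: [0.3, -3.9, -0.3]
gripper_width: 0.413
```

```bash
python3 f.py
```

```text
t 17.0333 F cradle [ 3.61  1.5  -0.25] TCP cradle mm [22.54  0.86 63.  ] w 36.4
```

Call:
send_rows --targets '[[[0,0,0],[-0.09,0,-0.04],2.5],[[0,0,0],[-0.09,0,-0.04],2.5],[[0,0,0],[-0.09,0,-0.04],2.5]]'

```text
time: 17.28
eef_pos: [0.4319, 0.1174, 0.063]
tcp_rot: [-0.572, 0.791, -0.127, -0.174]
wrist_force: [-0.3, -6.5, 0.6]
gripper_width: 0.415
```

```bash
python3 f.py
```

```text
t 17.2833 F cradle [6.31 1.76 0.64] TCP cradle mm [22.03  0.87 63.  ] w 36.6
```

Call:
send_rows --targets '[[[0,0,0],[-0.09,0,-0.04],2.5],[[0,0,0],[-0.18,0,-0.08],2.5],[[0,0,0],[-0.18,0,-0.08],2.5],[[0,0,0],[-0.18,0,-0.08],2.5]]'

```text
time: 17.62
eef_pos: [0.4322, 0.1183, 0.063]
tcp_rot: [-0.572, 0.791, -0.128, -0.174]
wrist_force: [-0.4, -7.0, -0.3]
gripper_width: 0.414
```

```bash
python3 f.py
```

```text
t 17.6167 F cradle [ 6.78  1.81 -0.28] TCP cradle mm [21.05  0.87 62.99] w 36.5
```

Call:
send_rows --targets '[[[0,0,0],[-0.09,0,-0.04],2.5],[[0,0,0],[-0.18,0,-0.08],2.5],[[0,0,0],[-0.18,0,-0.08],2.5],[[0,0,0],[-0.18,0,-0.08],2.5]]'

```text
time: 17.95
eef_pos: [0.4325, 0.1193, 0.063]
tcp_rot: [-0.572, 0.791, -0.129, -0.175]
wrist_force: [-1.6, -9.8, 0.9]
gripper_width: 0.416
```

```bash
python3 f.py
```

```text
t 17.95 F cradle [9.77 1.56 0.94] TCP cradle mm [20.08  0.88 62.97] w 36.7
```

Call:
send_rows --targets '[[[0,0,0],[-0.09,0,-0.04],2.5],[[0,0,0],[-0.18,0,-0.08],2.5],[[0,0,0],[-0.23,0,-0.11],2.5],[[0,0,0],[-0.23,0,-0.11],2.5],[[0,0,0],[-0.23,0,-0.11],2.5],[[0,0,0],[-0.23,0,-0.11],2.5],[[0,0,0],[-0.23,0,-0.11],2.5],[[0,0,0],[-0.23,0,-0.11],2.5]]'

```text
time: 18.62
eef_pos: [0.4329, 0.1204, 0.063]
tcp_rot: [-0.572, 0.791, -0.129, -0.177]
wrist_force: [-2.8, -11.7, 1.2]
gripper_width: 0.417
```

```bash
python3 f.py
python3 - <<'E'
from h import *
w=manip.get_image("wrist");s=manip.get_image("scene")
B=cv2.resize(s[215:335,205:365],(480,360),interpolation=cv2.INTER_CUBIC);A=cv2.resize(w[80:],(320,160))
cv2.imwrite("pics/v5.png",np.hstack([cv2.copyMakeBorder(A,0,200,0,0,cv2.BORDER_CONSTANT),B])[:,:,::-1])
E
python3 f.py
```

```text
t 18.6167 F cradle [12.    1.04  1.24] TCP cradle mm [18.9   0.9  63.01] w 36.7
t 18.7167 F cradle [12.04  1.7  -0.  ] TCP cradle mm [18.89  0.89 63.01] w 36.6
```

View pics/v5.png

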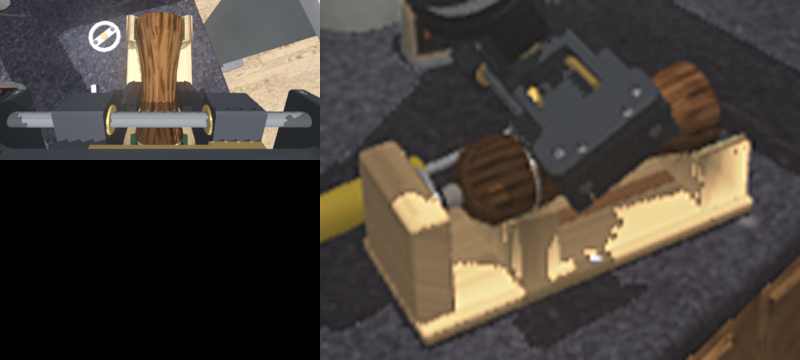

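Call:
send_rows --targets '[[[0,0,0],[0,0,0],2.5],[[0,0,0],[0,0,0],2.5],[[0,0,0],[0,0,0],2.5],[[0,0,0],[0,0,0],2.5],[[0,0,0],[0,0,0],2.5],[[0,0,0],[0,0,0],2.5],[[0,0,0],[0,0,0],2.5],[[0,0,0],[0,0,0],2.5]]'

```text
time: 19.38
eef_pos: [0.4329, 0.1204, 0.063]
tcp_rot: [-0.572, 0.791, -0.129, -0.177]
wrist_force: [-2.3, -12.0, 1.2]
gripper_width: 0.411
```

```bash
python3 f.py
python3 - <<'E'
from h import *
a=cv2.imread("pics/top0.png");t=manip.get_image("top")[:,:,::-1]
for n,(x,y,w,h) in dict(plate=(275,222,30,28),driver=(190,202,74,24),spice=(256,150,26,34)).items():
    print(n,np.abs(a[y:y+h,x:x+w].astype(int)-t[y:y+h,x:x+w]).mean().round(1))
from ik import *
x,r,q,_=now();M=np.array([np.cos(-1.8909),np.sin(-1.8909),0]);print('tool tilt deg',np.degrees(np.arcsin(r[:,2]@M)))
E
```

```text
t 19.3833 F cradle [12.15  1.57  1.2 ] TCP cradle mm [18.89  0.88 63.  ] w 36.2
plate 52.6
driver 45.4
spice 44.3
tool tilt deg 25.284001720382772
```

```bash
python3 -c "
from station import manip
print(manip.sign_off())"; python3 f.py
```

```text
the job is handed in; nothing more can be done
None
the job is handed in; nothing more can be done
```

The mill is lying in both saddles, knob against the buffer. I handed the job in at 19.4 s with the hand still gripping the waist and pressing.

**Which mill:** I took the larger of the two brown mills and left the green one alone.

**Last readings:**

| Quantity | Reading |
|---|---|
| Push at the wrist along the cradle, steady over the last 0.75 s | 12.0–12.2 N |
| Friction, measured while sliding | about 2 N |
| Push on the buffer, estimated | about 10 N |
| Foot position, calculated (should be 95 mm at 10 N) | x ≈ 95.4 mm |
| Grip point | x ≈ 14 mm, about 80 mm from the foot |
| Grip command | 45 N |

The last picture shows the mill level in the cradle and the foot end clear.

**What was off along the way:**
- **Contact with the oven:** early on the hand touched something, I think the oven handle, at about 34 N. I backed it off straight away.
- **First grasp:** my first approach stopped about 1 cm short, so I opened, moved in and gripped again before lifting.
- **Bedding:** I pressed the mill into the saddles with up to about 30 N, then released it so it could settle and gripped it again.
- **Plate, screwdriver and jar:** I have no measured check that they stayed put. My image comparison came out large on all three, because the arm and its shadow covered them. The plate showed clear in the wrist picture and the visible part of the screwdriver looked in place. The jar was mostly hidden, but I saw no contact with it.

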